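# Clear a blocked rinse tube

### The job

Two white stir bars are stuck at the bottom of the clear rinse tube. Take the orange stopper off and put it down on the bench, clear of the tray; then tip the tube over to its stop, and with the green-handled rod push both bars out of its lower end into the pink tray, without ramming the tube. Hang the rod back in its rack, leave the tube tipped, and leave the jar, beaker and bottle where they are.

Things in the scene. Friction and masses are not known exactly. Their poses are not given: they have to be found in the camera images.
- stand: Fixed grey stand (base 100 x 110 x 12 mm, from x = -90 to +10 mm) that carries the tilting tube between two aluminium uprights (each 20 x 10 mm, at y = +/-36 mm, top at 135 mm). Origin: on the bench straight below the pivot; z up, y along the tube's pivot axis, which lies 120 mm above the bench
- tube (a joint): Tilt of the tube about the pivot, rad: 0 upright (start), 0.47 fully tipped against its end stop. Tipping moves the mouth towards the stand's -x and the lower end towards its +x. The pivot is stiff and stays where left; it takes 0.22 N m to turn (about 5 N sideways near the mouth)
- tube_mouth (a point): Centre of the upper rim of the clear tube; z points along the tube out of the mouth. Tube: outside diameter 26 mm, bore 18 mm, 120 mm long, open at both ends; the pivot is on its axis 70 mm below this point. Inside, two springy black rubber lips, 108 mm below the mouth, 11 mm apart, hold back the bars; they give way to a push of about 10 N and spring back; a bar drops only when pushed wholly past them (rod tip about level with the lips)
- tube_outlet (a point): Centre of the tube's lower end (same axes as tube_mouth), 120 mm below the mouth and 12 mm below the lips. A black parking pad fixed on the stand (20 mm square, top at 65 mm) blocks this end, 5 mm below it, while the tube is upright; tipping swings it clear of the pad, over the tray
- bar_low: White stir bar, a round-ended rod 15 mm in diameter and 22 mm long, 12 g; origin at its centre, z along it. It starts inside the tube, resting on the lips
- bar_high: A second, equal stir bar, which starts on top of bar_low in the tube
- stopper: Loose orange stopper, 30 g, upright in the tube's mouth at the start. From its origin (centre of its lower end) upwards along z: a 15 mm diameter plug 12 mm long (inside the tube), a flange 29 mm in diameter and 6 mm thick (resting on the rim), a round grip 22 mm in diameter and 34 mm long (from 18 to 52 mm above the origin)
- tray: Fixed pink catch tray, outside 100 x 130 x 40 mm (x, y, z), walls and floor 4 mm, against the stand's base, its centre 62 mm from the stand's origin along the stand's +x, under the lower end of the tipped tube. Origin: centre of its underside
- rod: Loose push rod, 80 g, hanging upright in the rack at the start. Origin: centre of the underside of its green collar, z up towards the handle. Above the origin: collar 26 mm in diameter and 6 mm thick, then a round green handle 23 mm in diameter from 6 to 51 mm. Below: a steel rod 12 mm in diameter with a round end 114 mm below the origin. With the collar on the tube's rim the rod tip is 6 mm past the lips
- rod_tip (a point): Lower end of the rod (same axes as the rod)
- rack: Fixed white rod rack, base 90 x 80 x 12 mm. Origin: centre of its underside; a back plate (12 x 50 mm, x from 30 to 42 mm) rises to 130 mm and carries a 60 x 50 x 10 mm plate, top at 140 mm, with the hole
- rack_hole (a point): Centre of the rack's round hole, 18 mm in diameter, at the plate's top face, 140 mm above the bench; the rod hangs through it by its collar
- jar: Loose dark amber jar with black lid, about 60 mm in diameter and 110 mm high; origin at the centre of its underside. Leave alone
- beaker: Loose glass beaker, about 66 mm in diameter and 85 mm high; origin at the centre of its underside. Leave alone
- bottle: Loose white bottle with blue cap, about 52 mm in diameter and 130 mm high; origin at the centre of its underside. Leave alone
Things that resemble listed ones, but are neither listed nor needed, are in the scene too. What is shaped like the rack but red or yellow is not meant.

How it is judged:
By the outcome, as a careful person would: the job done as asked, in the order asked, and still so for the second after the job is handed in, with the robot touching nothing.
It also fails if it takes over 72 s, if anything falls off the work surface, if the arm or the gripper's body presses on something with over 40 N, if the wrist force passes 120 N, or if a joint passes its speed limit or range.

### The arm

A 7-joint arm with a two-finger parallel gripper is mounted at the origin on the work surface. World frame = base frame: x ahead of the robot, y to its left, z up, the work surface at z = 0. Lengths are in m, angles in rad, forces in N, time in s.
With the tool pointing down it reaches from about 0.4 to 0.875 m from the base axis. Payload 19.3 kg.
Tool frame: the origin (TCP) lies midway between the tips of the shut fingers; the grasp point (between the pads) lies 19 mm behind it; z points along the fingers, y is the direction in which the jaws open and shut (so a half turn about z gives the same grasp; the last joint's range is limited). The gripper opens to 85 mm and grips with 20 to 120 N. Pads are 22 mm wide; open, the fingers measure 114 mm over their backs; the gripper's body (76 mm by 85 mm) begins 54 mm behind the grasp point. The pads swing forward as they close: fully open they stand 13 mm farther back than shut.
Start: joints at [1.071, 0.521, -0.036, 1.599, 0.021, 1.021, -0.113], TCP at [0.26, -0.568, 0.231] pointing down, gripper open.
Joint ranges: [-2.91, 2.91], [-0.3, 2.13], [-1.5, 1.42], [0.17, 2.43], [-1.26, 4.41], [0.16, 1.93], [-2.52, 2.52]. Speed limits (rad/s): [1.89, 1.89, 2.39, 2.39, 3.01, 3.01, 3.01].

### API

Orientations are given as a rotation vector (axis times angle).
In Python, from station import status, get_image, calibration, job_done gives the robot as it stands.
- The arm moves only by the tool jog_arm, never from a script. Its argument "increments" is one flat list of numbers, 7 for each row, row after row: the turn, a rotation vector about the world's x, y, z in degrees, then the shift along the world's x, y, z in cm, then the opening, from -1 (shut) to 1 (fully open), so that 0 is half open. In form: [rx, ry, rz, tx, ty, tz, fingers, rx, ry, rz, tx, ty, tz, fingers, ...]. A call has exactly 5 rows; each row shifts and turns the commanded pose from where the row before left it; what a row does not reach is not made up. A row lasts 1/12 s, in which the tool goes at most 41.7 mm and 7.16 degrees, less where a joint would pass 70% of its speed; a pose out of reach is approached as far as the arm can. A call is refused whole if a number of a shift passes 4.17 or a number of a turn 7.16, either way. A call with a gripper value outside its range is refused whole. The fingers move at their own pace and stop on an object; the grip force is fixed at half the most. Time passes only in rows, so rows that do not move let the fingers close, or fill a call up. It gives the time, the measured TCP pose, the force and the opening at its end, in the units of the state.
- status.get_state(): the state, without advancing time (a new reading comes with each control period).
- get_image(name): name is "scene" or "top" or "wrist"; returns the picture (400x640x3 uint8, red, green, blue); there is no depth.
- calibration(name): a dict with "fx", "fy", "cx", "cy" (pixels), "R" (3x3) and "t" (3): a world point X has camera coordinates R X + t; the wrist camera has in their place "hand_eye" (4x4, takes a point from camera to tool coordinates, whose origin is the TCP and whose axes are the flange's). Camera axes: x right, y down, z forward; pixel columns grow to the right and rows downward; lengths in m; the calibration is good to about 2 mm. A picture is of the moment at which its call begins: read the wrist's pose just before it. calibration takes no time and is no camera call.
- job_done(): hands the job in, once; it reports no verdict.
The state is a dict: "clock": time; "joint_pos": joint angles; "joint_vel": joint speeds; "joint_torque": joint torques, N m; "ee_pos": TCP position; "ee_rot": TCP orientation; "wrist_force": force on the tool from outside, world axes, zero at the start; "ft_torque": the same for the moment, N m; "finger_gap": finger opening in m.
Only numpy, scipy, OpenCV 4.12 (cv2) and the standard library are available. Lean on these libraries where they do the work, as an engineer would, in place of code of your own. Each camera call takes 0.05 s, during which the arm holds its last target.

## Working session

There is one attempt and no reset: what is moved stays moved. The work goes in short steps, Python scripts to look and compute and a tool call to move; the robot and the scene stay as the last step left them, time stands still between calls to the robot, and variables do not carry over. Pictures are saved under pics/ and viewed, and the job is handed in when it is done.

Besides the shell and the picture viewer there is one more tool, called after "Request:" as name(argument=value, ...), one argument or row to a line, values as JSON. jog_arm: Moves the arm, as the interface text tells. Its arguments: {"type":"object","properties":{"increments":{"type":"array","items":{"type":"number"}}},"required":["increments"]}

```bash
ls; mkdir -p pics; python3 - <<'E'
from station import status,get_image,calibration
import cv2,json
print(status.get_state())
for n in("scene","top","wrist"):
    c=calibration(n); print(n,{k:(v.tolist() if hasattr(v,'tolist') else v) for k,v in c.items()})
for n in("scene","top"):
    cv2.imwrite(f"pics/{n}0.png",cv2.cvtColor(get_image(n),cv2.COLOR_RGB2BGR))
E
```

```text
pics
{'clock': 0.0, 'joint_pos': array([ 1.07080543,  0.52201931, -0.036297  ,  1.60001365,  0.02119165,
        1.02110237, -0.1128083 ]), 'joint_vel': array([-1.90145905e-03, -8.72982271e-04,  2.01896466e-03, -1.19582119e-03,
       -3.91467005e-05, -1.45035602e-03,  2.07826135e-03]), 'joint_torque': array([-1.81615378e-03, -9.27106762e+01,  1.97872102e+00, -3.69939387e+01,
        1.77961669e-02,  8.08605255e-03,  4.48377889e-06]), 'ee_pos': array([ 0.26023343, -0.56786688,  0.23072075]), 'ee_rot': array([-3.06826535e+00, -6.69618424e-01,  5.26553495e-04]), 'wrist_force': array([ 0.76004034, -0.20121902, -0.27085569]), 'ft_torque': array([0.03362206, 0.02397255, 0.01582417]), 'finger_gap': 0.08573918516029466}
scene {'fx': 464.8317378706806, 'fy': 464.8317378706806, 'cx': 320.9089272036409, 'cy': 199.72158502018885, 'R': [[0.6619583114948703, 0.7495024936272193, 0.007563457505675293], [0.6299460435471524, -0.5508415667453445, -0.5474865756937093], [-0.4061762869274245, 0.36717785934355357, -0.8367802839131286]], 't': [-0.4525119214876346, -0.27264843069361, 1.398823977551157]}
top {'fx': 385.04581496159216, 'fy': 385.04581496159216, 'cx': 324.68127552528705, 'cy': 192.7902051104216, 'R': [[-0.04297203709231384, -0.9990762687027689, 0.00011551229435629178], [-0.977221281221484, 0.042007963909422394, -0.2080237931007567], [0.20782678257620835, -0.00905208722549728, -0.9781237591229874]], 't': [0.09514516543673049, 0.5944896053689194, 1.1432731012261919]}
wrist {'fx': 331.00727724080326, 'fy': 331.00727724080326, 'cx': 317.1334870846219, 'cy': 200.72923138240003, 'hand_eye': [[0.0007093180853889337, -0.9616339859486791, -0.27433478440822595, 0.0695088628876285], [0.9999996622268623, 0.0007960159396852424, -0.0002047065787851154, 0.001250063825904646], [0.00041522766450612737, -0.27433454654322675, 0.9616342257630536, -0.1431219882377192], [0.0, 0.0, 0.0, 1.0]]}
```

View pics/scene0.png

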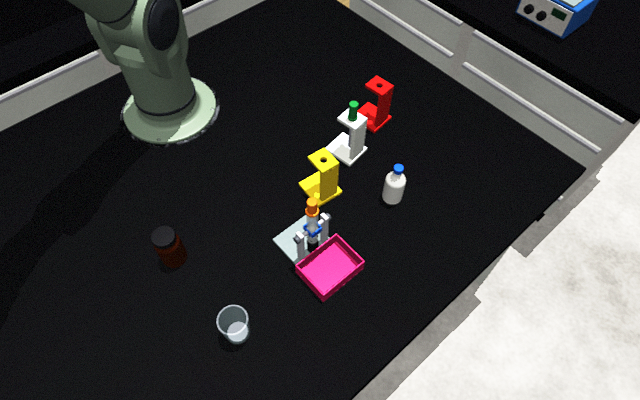

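View pics/top0.png

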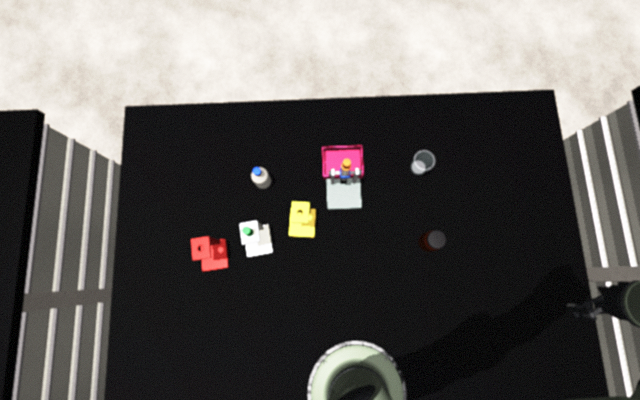

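The scene view shows the tube with its orange stopper at about (312,205), the pink tray at (330,267) and the green rod in the white rack at (353,108). The top view has the stopper at (346,163), the tray at (343,160) and the rod at (248,232). Next I'll zoom in and measure.

```bash
cat > h.py <<'E'
import numpy as np,cv2
from station import status,get_image,calibration
from scipy.spatial.transform import Rotation as Rn
def cam(n,st=None):
    c=calibration(n)
    if n!="wrist": return c,np.array(c["R"]),np.array(c["t"])
    H=np.array(c["hand_eye"]);T=np.eye(4);T[:3,:3]=Rn.from_rotvec(st["ee_rot"]).as_matrix();T[:3,3]=st["ee_pos"]
    W=np.linalg.inv(T@H);return c,W[:3,:3],W[:3,3]
def ray(C,u,v):
    c,R,t=C;d=R.T@np.array([(u-c["cx"])/c["fx"],(v-c["cy"])/c["fy"],1]);return -R.T@t,d/np.linalg.norm(d)
def plane(C,u,v,z):
    o,d=ray(C,u,v);return o+d*(z-o[2])/d[2]
def tri(rs):
    A=np.zeros((3,3));b=np.zeros(3)
    for o,d in rs:
        P=np.eye(3)-np.outer(d,d);A+=P;b+=P@o
    x=np.linalg.solve(A,b);return x,[np.linalg.norm((np.eye(3)-np.outer(d,d))@(x-o))*1000 for o,d in rs]
def proj(C,X):
    c,R,t=C;p=R@np.asarray(X)+t;return np.array([c["fx"]*p[0]/p[2]+c["cx"],c["fy"]*p[1]/p[2]+c["cy"]])
def mask(im,col):
    h=cv2.cvtColor(im,cv2.COLOR_RGB2HSV)
    lo,hi={"orange":((8,150,120),(19,255,255)),"green":((50,120,40),(80,255,255)),"pink":((155,120,80),(175,255,255))}[col]
    return cv2.inRange(h,lo,hi)
def blob(m):
    n,l,s,c=cv2.connectedComponentsWithStats(m);k=1+np.argmax(s[1:,4]);return c[k],s[k],(l==k)
E
python3 - <<'E'
from h import *
np.set_printoptions(precision=4,suppress=True)
I={};
for n in("scene","top"):
    im=cv2.cvtColor(cv2.imread(f"pics/{n}0.png"),cv2.COLOR_BGR2RGB);C=cam(n)
    for col in("orange","green","pink"):
        c,s,m=blob(mask(im,col));print(n,col,c,s)
        I[n,col]=c
        if col=="pink":
            k=cv2.findContours(m.astype('uint8'),0,2)[0];k=max(k,key=cv2.contourArea);h=cv2.convexHull(k)
            print(cv2.approxPolyDP(h,3,True)[:,0].tolist())
for col in("orange","green"):
    print(col,tri([ray(cam(n),*I[n,col]) for n in("scene","top")]))
def crop(n,x0,y0,w,h,f):
    im=cv2.imread(f"pics/{n}0.png")[y0:y0+h,x0:x0+w];return cv2.resize(im,None,fx=f,fy=f,interpolation=cv2.INTER_CUBIC)
a=crop("scene",260,70,140,100,5);b=crop("scene",260,190,140,115,5);cv2.imwrite("pics/c1.png",a);cv2.imwrite("pics/c2.png",b)
cv2.imwrite("pics/c3.png",crop("top",180,130,200,145,4))
E
```

```text
scene orange [311.3516 210.3047] [305 203  15  14 128]
scene green [352.8706 109.7412] [348 100  11  21 170]
scene pink [329.4813 266.3985] [ 295  233   70   69 2645]
[[337, 233], [364, 260], [363, 268], [322, 301], [296, 272], [295, 264]]
top orange [345.5526 166.5789] [342 163   8   7  38]
top green [249.5    231.9444] [247 229   5   6  18]
top pink [341.5178 157.4713] [ 321  144   44   35 1012]
[[362, 145], [362, 176], [322, 176], [322, 146]]
orange (array([0.643 , 0.008 , 0.1933]), [np.float64(0.6891233903237703), np.float64(0.6891233903237406)])
green (array([0.4742, 0.2867, 0.1711]), [np.float64(2.7884929810758887), np.float64(2.788492981075683)])
```

View pics/c1.png

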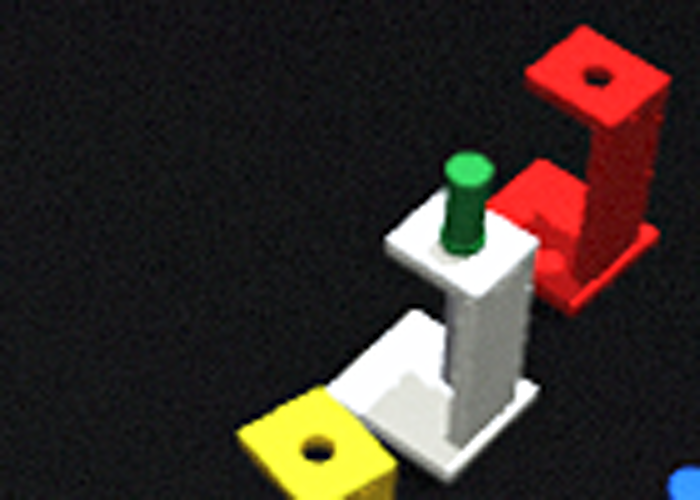

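View pics/c2.png

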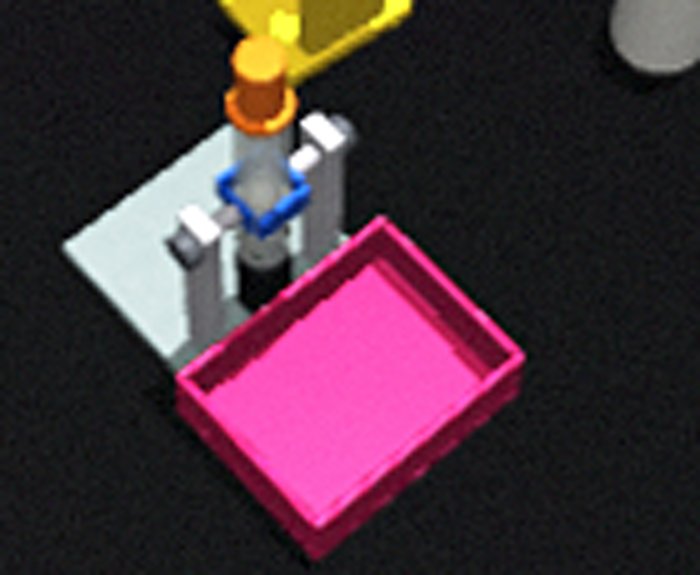

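View pics/c3.png

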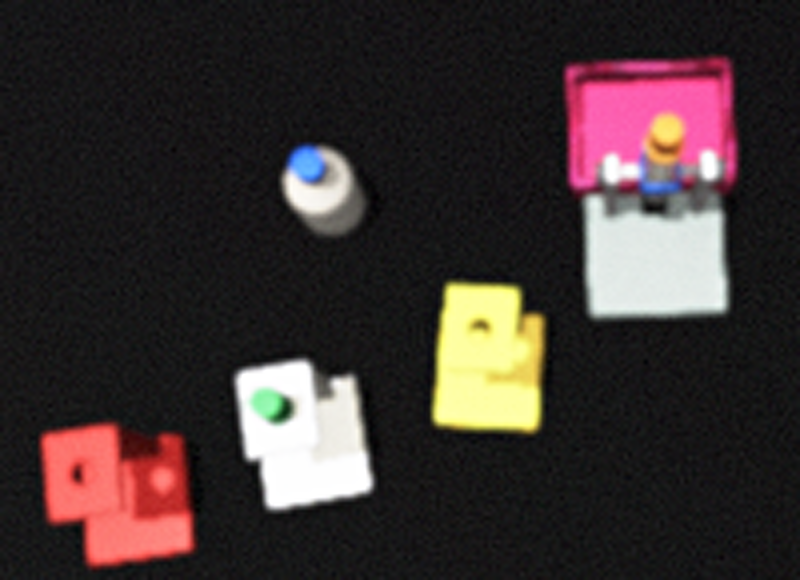

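```bash
python3 - <<'E'
from h import *
np.set_printoptions(precision=4,suppress=True)
S=cam("scene");T=cam("top")
sc=[(336.4,233.4),(364.6,260.8),(323.4,294.6),(296,265.2)]
P=np.array([plane(S,u,v,.04) for u,v in sc]);print(P,P.mean(0))
# top crop3 : /4+(180,130)
tc=[(568,66),(731,62),(735,190),(576,190)]
Q=np.array([plane(T,u/4+180,v/4+130,.04) for u,v in tc]);print(Q,Q.mean(0))
for nm,X in(("s",P),("t",Q)):
    for i in range(4):
        d=X[(i+1)%4]-X[i];print(nm,np.linalg.norm(d),np.degrees(np.arctan2(d[1],d[0])))
# stand base edges top z=.012
b=[(586,198),(726,198),(728,312),(590,318)]
print("base",np.array([plane(T,u/4+180,v/4+130,.012) for u,v in b]))
# rod top centre z .191, stopper top z .23
print("rod",plane(S,260+469/5,70+167/5,.191),"collar", plane(S,260+463/5,70+243/5,.146), plane(T,180+268/4,130+404/4,.18))
print("stopper",plane(S,260+261/5,190+58/5,.230),plane(T,180+667/4,130+130/4,.230))
# rack plate corners z .14
r=[(438,188),(538,242),(472,296),(386,240)]
R_=np.array([plane(S,260+u/5,70+v/5,.14) for u,v in r]);print("rack",R_)
for n,(u,v) in {"jar":(165,236),"bottle":(398,168),"beaker":(233,318)}.items(): print(n,plane(S,u,v,{"jar":.11,"bottle":.13,"beaker":.085}[n]))
E
```

```text
[[ 0.6591  0.0712  0.04  ]
 [ 0.7562  0.0714  0.04  ]
 [ 0.755  -0.056   0.04  ]
 [ 0.6594 -0.056   0.04  ]] [0.7074 0.0076 0.04  ]
[[ 0.758   0.0714  0.04  ]
 [ 0.7557 -0.0621  0.04  ]
 [ 0.6477 -0.0585  0.04  ]
 [ 0.6532  0.0693  0.04  ]] [0.7037 0.005  0.04  ]
s 0.0971438554724065 0.13476121507909058
s 0.12745710951808273 -90.57028296761538
s 0.09556749390547768 -179.9903682457945
s 0.1272387483366004 90.1384652518618
t 0.13357478594061864 -90.98568911428514
t 0.10812518914725719 178.0642988238476
t 0.1279366136329172 87.53880984836897
t 0.10488810214555974 1.1385699400979925
base [[ 0.6532  0.0612  0.012 ]
 [ 0.6482 -0.0539  0.012 ]
 [ 0.5533 -0.0495  0.012 ]
 [ 0.5531  0.0623  0.012 ]]
rod [0.4745 0.2917 0.191 ] collar [0.4808 0.2856 0.146 ] [0.4745 0.2895 0.18  ]
stopper [0.6455 0.0077 0.23  ] [0.6444 0.0072 0.23  ]
rack [[0.4402 0.3066 0.14  ]
 [0.5018 0.3193 0.14  ]
 [0.5061 0.2682 0.14  ]
 [0.4494 0.2613 0.14  ]]
jar [ 0.439  -0.2492  0.11  ]
bottle [0.6591 0.2684 0.13  ]
beaker [ 0.6828 -0.2427  0.085 ]
```

Request:
jog_arm(
  increments=[0, 0, 1.5, 0.9, 1.4, 0.4, 1, 0, 0, 3.4, 2, 2.9, 0.5, 1, 0, 0, 3.4, 2, 2.9, 0.5, 1, 0, 0, 3.4, 2, 2.9, 0.5, 1, 0, 0, 3.4, 2, 2.9, 0.5, 1],
)

```text
clock: 0.52
ee_pos: [0.3501, -0.4363, 0.2554]
ee_rot: [-2.953, -1.072, 0.0]
wrist_force: [0.7, -0.4, -0.6]
finger_gap: 0.0853
```

Request:
jog_arm(
  increments=[0, 0, 3.4, 2, 2.9, 0.5, 1, 0, 0, 3.4, 2, 2.9, 0.5, 1, 0, 0, 3.4, 2, 2.9, 0.5, 1, 0, 0, 3.4, 2, 2.9, 0.5, 1, 0, 0, 3.4, 2, 2.9, 0.5, 1],
)

```text
clock: 0.93
ee_pos: [0.45, -0.2912, 0.2806]
ee_rot: [2.762, 1.497, -0.0]
wrist_force: [1.5, -0.6, 0.2]
finger_gap: 0.0853
```

Request:
jog_arm(
  increments=[0, 0, 3.4, 2, 2.9, 0.5, 1, 0, 0, 3.4, 2, 2.9, 0.5, 1, 0, 0, 3.4, 2, 2.9, 0.5, 1, 0, 0, 3.4, 2, 2.9, 0.5, 1, 0, 0, 3.4, 2, 2.9, 0.5, 1],
)

```text
clock: 1.35
ee_pos: [0.5499, -0.1462, 0.3056]
ee_rot: [2.51, 1.889, -0.0]
wrist_force: [1.0, -0.7, 0.6]
finger_gap: 0.0852
```

Request:
jog_arm(
  increments=[0, 0, 3.3, 1.9, 3.1, 0.3, 1, 0, 0, 3.3, 1.9, 3.1, 0.3, 1, 0, 0, 3.3, 1.9, 3.1, 0.3, 1, 0, 0, 3.2, 1.9, 3.1, 0.3, 1, 0, 0, 3, 1.86, 2.97, 0.24, 1],
)

```text
clock: 1.77
ee_pos: [0.6444, 0.0077, 0.3199]
ee_rot: [-2.221, -2.222, 0.0]
wrist_force: [0.6, -0.0, -0.4]
finger_gap: 0.0854
```

```bash
python3 - <<'E'
from h import *
np.set_printoptions(precision=4,suppress=True)
st=status.get_state();im=get_image("wrist");print(st["ee_pos"],st["ee_rot"],st["joint_pos"])
cv2.imwrite("pics/w1.png",cv2.cvtColor(im,cv2.COLOR_RGB2BGR))
C=cam("wrist",st);c,s,m=blob(mask(im,"orange"));print(c,s,"exp top",proj(C,[.6445,.0075,.23]),"flange",proj(C,[.6445,.0075,.196]))
E
```

```text
[0.6444 0.0077 0.3199] [-2.2208 -2.2219  0.0001] [ 0.1925  0.514  -0.4642  1.4142  0.2327  1.2678 -0.2887]
[318.0219 199.14  ] [302 182  32  38 457] exp top [316.6401 203.7095] flange [316.707  192.1654]
```

View pics/w1.png

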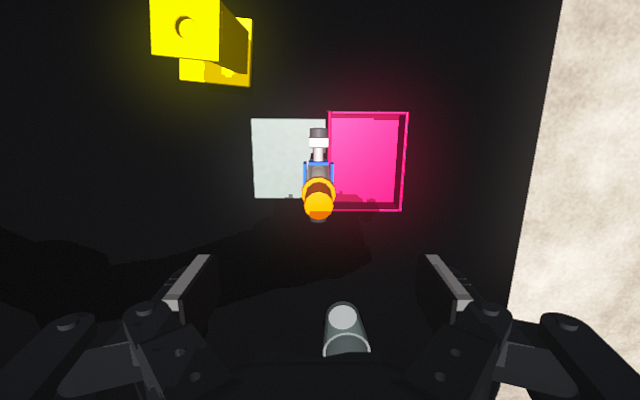

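The wrist view has the stopper top at about (318.5,206), between the open fingers, with the tray corners at (328,111), (408,112) and (403,210). I'll fit these and check them against the earlier estimate.

```bash
python3 - <<'E'
from h import *
np.set_printoptions(precision=4,suppress=True)
st=status.get_state();C=cam("wrist",st)
im=cv2.cvtColor(cv2.imread("pics/w1.png"),cv2.COLOR_BGR2RGB)
print(plane(C,318.5,206,.23))
for p in[(328,111),(408,112),(403,210)]:print(p,plane(C,*p,.04))
for p in[(251,118),(253,198)]:print("base",plane(C,*p,.012))
cv2.imwrite("pics/w1c.png",cv2.resize(cv2.imread("pics/w1.png")[100:230,240:420],None,fx=4,fy=4,interpolation=2))
E
```

```text
[0.648  0.0133 0.23  ]
(328, 111) [0.6597 0.0791 0.04  ]
(408, 112) [0.7586 0.079  0.04  ]
(403, 210) [ 0.7627 -0.0476  0.04  ]
base [0.559  0.0688 0.012 ]
base [ 0.5571 -0.0409  0.012 ]
```

View pics/w1c.png

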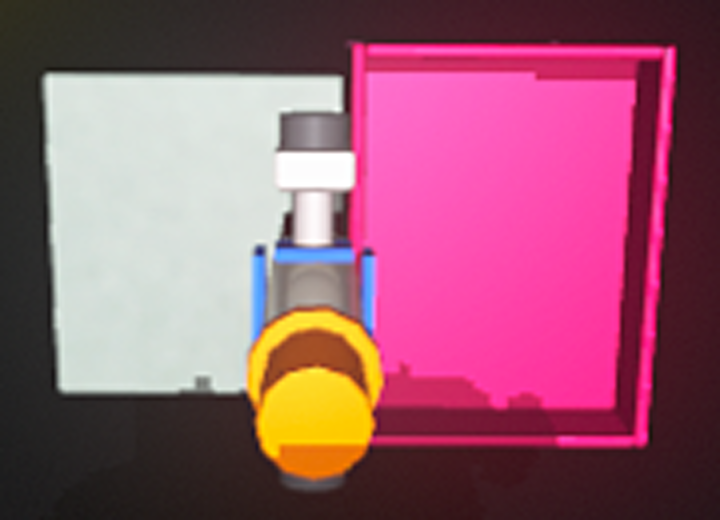

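Request:
jog_arm(
  increments=[0, 0, 0, 0.15, 0.15, -2, 1, 0, 0, 0, 0, 0, -3.5, 1, 0, 0, 0, 0, 0, -3.5, 1, 0, 0, 0, 0, 0, -2.2, 0.3, 0, 0, 0, 0, 0, -0.8, -1],
)

```text
clock: 2.23
ee_pos: [0.6436, 0.0071, 0.196]
ee_rot: [-2.222, -2.217, 0.006]
wrist_force: [-0.0, -0.8, 0.7]
finger_gap: 0.0642
```

Request:
jog_arm(
  increments=[0, 0, 0, 0, 0, 0, -1, 0, 0, 0, 0, 0, 0, -1, 0, 0, 0, 0, 0, 0, -1, 0, 0, 0, 0, 0, 0, -1, 0, 0, 0, 0, 0, 0, -1],
)

```text
clock: 2.65
ee_pos: [0.6463, 0.0072, 0.2017]
ee_rot: [2.224, 2.217, 0.003]
wrist_force: [-0.7, 1.1, 5.0]
finger_gap: 0.0204
```

```bash
python3 - <<'E'
from h import *
st=status.get_state();im=get_image("scene");print(st["ee_pos"],st["wrist_force"],st["finger_gap"])
cv2.imwrite("pics/s2.png",cv2.resize(cv2.cvtColor(im,cv2.COLOR_RGB2BGR)[150:310,220:420],None,fx=4,fy=4,interpolation=2)[:600])
E
```

```text
[0.64632795 0.00724082 0.20172402] [-0.65816803  1.12049899  4.96699894] 0.02037286465563978
```

View pics/s2.png

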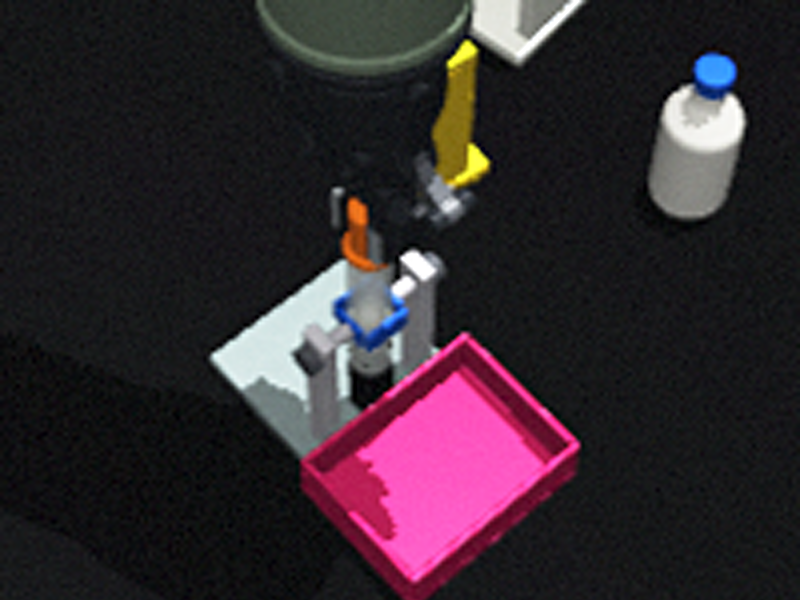

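Request:
jog_arm(
  increments=[0, 0, 0, 0, 0, 0.3, -1, 0, 0, 0, 0, 0, 1, -1, 0, 0, 0, 0, 0, 1.5, -1, 0, 0, 0, 0, 0, 1.5, -1, 0, 0, 0, 0, 0, 0.7, -1],
)

```text
clock: 3.12
ee_pos: [0.6463, 0.0072, 0.2528]
ee_rot: [2.224, 2.217, 0.004]
wrist_force: [0.8, -0.8, -0.5]
finger_gap: 0.0206
```

```bash
python3 - <<'E'
from h import *
st=status.get_state();im=get_image("scene");print(st["ee_pos"],st["wrist_force"],st["finger_gap"])
cv2.imwrite("pics/s3.png",cv2.resize(cv2.cvtColor(im,cv2.COLOR_RGB2BGR)[150:310,220:420],None,fx=4,fy=4,interpolation=2)[:600])
E
```

```text
[0.64627557 0.00720907 0.25280286] [ 0.84906925 -0.81919635 -0.54870512] 0.02059094219949811
```

View pics/s3.png

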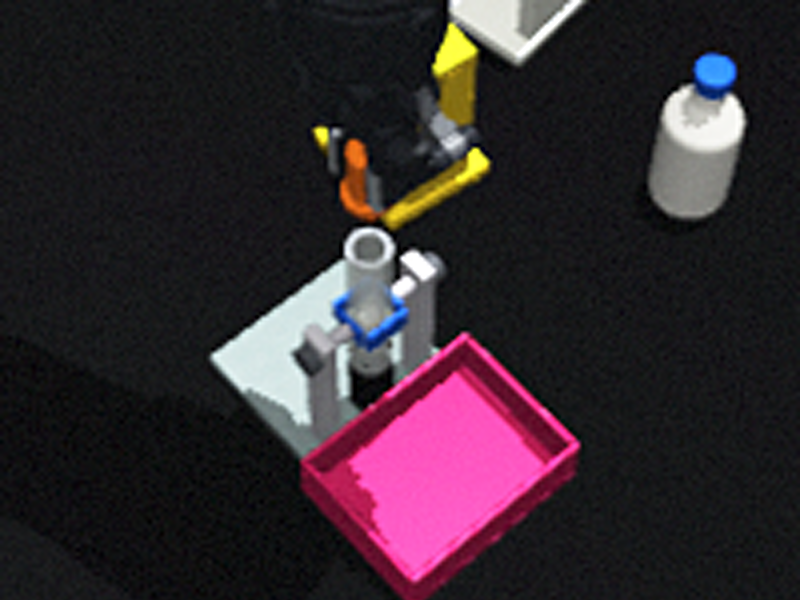

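Request:
jog_arm(
  increments=[0, 0, 0, -2, -1.6, 0, -1, 0, 0, 0, -3.3, -2.6, 0, -1, 0, 0, 0, -3.3, -2.6, -1, -1, 0, 0, 0, -3.3, -2.6, -1.5, -1, 0, 0, 0, -2.7, -2.3, -2, -1],
)

```text
clock: 3.58
ee_pos: [0.5015, -0.1084, 0.2066]
ee_rot: [2.224, 2.216, 0.001]
wrist_force: [2.1, -0.7, -0.9]
finger_gap: 0.0207
```

Request:
jog_arm(
  increments=[0, 0, 0, 0, 0, -3.5, -1, 0, 0, 0, 0, 0, -3.5, -1, 0, 0, 0, 0, 0, -3.5, -1, 0, 0, 0, 0, 0, -3, -1, 0, 0, 0, 0, 0, -1.5, -1],
)

```text
clock: 4.0
ee_pos: [0.5015, -0.1069, 0.0529]
ee_rot: [-2.223, -2.216, 0.003]
wrist_force: [-1.6, 0.0, -1.0]
finger_gap: 0.0201
```

```bash
python3 - <<'E'
from h import *
st=status.get_state();im=get_image("scene");print(st["ee_pos"],st["wrist_force"],st["finger_gap"])
cv2.imwrite("pics/s4.png",cv2.cvtColor(im,cv2.COLOR_RGB2BGR))
C=cam("scene");print(proj(C,st["ee_pos"]))
cv2.imwrite("pics/s4c.png",cv2.resize(cv2.cvtColor(im,cv2.COLOR_RGB2BGR)[180:320,180:380],None,fx=4,fy=4,interpolation=2)[:600])
print(plane(C,312.25,211.75,.19))
E
```

```text
[ 0.50154287 -0.10689558  0.05292812] [-1.55844196  0.02677269 -1.04712373] 0.020091684466290914
[237.17774807 230.33272172]
[0.64502467 0.00777438 0.19      ]
```

View pics/s4c.png

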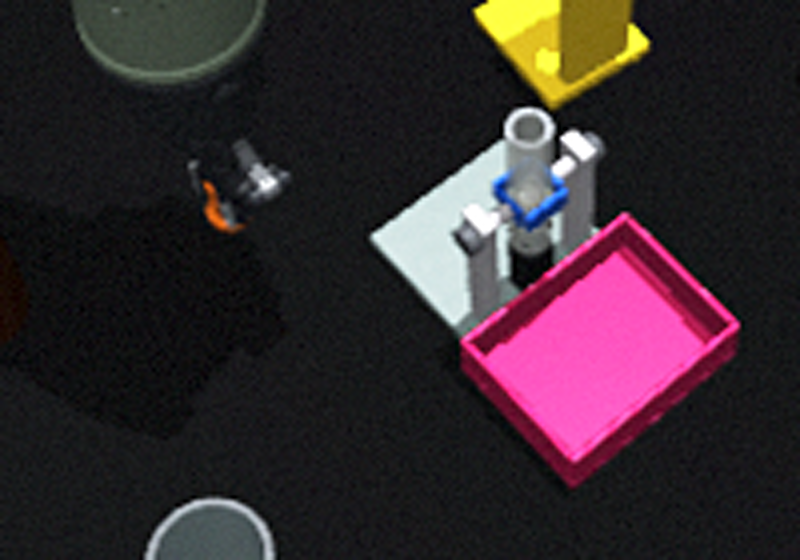

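Request:
jog_arm(
  increments=[0, 0, 0, 0, 0, -1.2, -1, 0, 0, 0, 0, 0, -0.8, -1, 0, 0, 0, 0, 0, -0.5, -1, 0, 0, 0, 0, 0, -0.2, -1, 0, 0, 0, 0, 0, -0.1, -1],
)

```text
clock: 4.47
ee_pos: [0.5034, -0.1072, 0.0283]
ee_rot: [2.224, 2.218, 0.0]
wrist_force: [0.4, -0.0, -0.2]
finger_gap: 0.0206
```

Request:
jog_arm(
  increments=[0, 0, 0, 0, 0, -0.1, -1, 0, 0, 0, 0, 0, -0.1, -1, 0, 0, 0, 0, 0, 0, -1, 0, 0, 0, 0, 0, 0, -1, 0, 0, 0, 0, 0, 0, -1],
)

```text
clock: 4.88
ee_pos: [0.5032, -0.1072, 0.0262]
ee_rot: [2.225, 2.218, 0.0]
wrist_force: [-0.5, -0.0, -0.2]
finger_gap: 0.02
```

Request:
jog_arm(
  increments=[0, 0, 0, 0, 0, -0.1, -1, 0, 0, 0, 0, 0, 0, -1, 0, 0, 0, 0, 0, -0.1, -1, 0, 0, 0, 0, 0, 0, -1, 0, 0, 0, 0, 0, 0, -1],
)

```text
clock: 5.3
ee_pos: [0.5031, -0.1071, 0.024]
ee_rot: [-2.225, -2.218, 0.0]
wrist_force: [-0.4, -0.2, -1.0]
finger_gap: 0.0203
```

Request:
jog_arm(
  increments=[0, 0, 0, 0, 0, -0.1, -1, 0, 0, 0, 0, 0, 0, -1, 0, 0, 0, 0, 0, -0.1, -1, 0, 0, 0, 0, 0, 0, -1, 0, 0, 0, 0, 0, 0, -1],
)

```text
clock: 5.72
ee_pos: [0.5034, -0.1072, 0.0234]
ee_rot: [2.224, 2.217, -0.0]
wrist_force: [-8.8, 2.3, 38.0]
finger_gap: 0.0203
```

Request:
jog_arm(
  increments=[0, 0, 0, 0, 0, 0.1, -1, 0, 0, 0, 0, 0, 0, -1, 0, 0, 0, 0, 0, 0, -0.4, 0, 0, 0, 0, 0, 0, -0.3, 0, 0, 0, 0, 0, 0, -0.2],
)

```text
clock: 6.13
ee_pos: [0.5031, -0.1071, 0.0229]
ee_rot: [-2.225, -2.218, 0.0]
wrist_force: [-0.6, 0.0, -0.0]
finger_gap: 0.0345
```

Request:
jog_arm(
  increments=[0, 0, 0, 0, 0, 0, 0, 0, 0, 0, 0, 0, 0, 0.4, 0, 0, 0, 0, 0, 1, 0.6, 0, 0, 0, 0, 0, 2, 1, 0, 0, 0, 0, 0, 3, 1],
)

```text
clock: 6.55
ee_pos: [0.5019, -0.1067, 0.0827]
ee_rot: [-2.222, -2.217, 0.003]
wrist_force: [0.1, -1.1, 0.3]
finger_gap: 0.0854
```

```bash
python3 - <<'E'
from h import *
st=status.get_state();im=get_image("wrist");print(st["ee_pos"],st["wrist_force"],st["finger_gap"])
cv2.imwrite("pics/w5.png",cv2.cvtColor(im,cv2.COLOR_RGB2BGR))
C=cam("wrist",st);c,s,m=blob(mask(im,"orange"));print(c,s,proj(C,[.5034,-.1072,.052]))
E
```

```text
[ 0.50191909 -0.10671485  0.0827499 ] [ 0.12935256 -1.0901166   0.32631229] 0.08536563328194466
[319.86235072 227.07416719] [ 298  194   44   60 1591] [319.10952297 233.90877626]
```

View pics/w5.png

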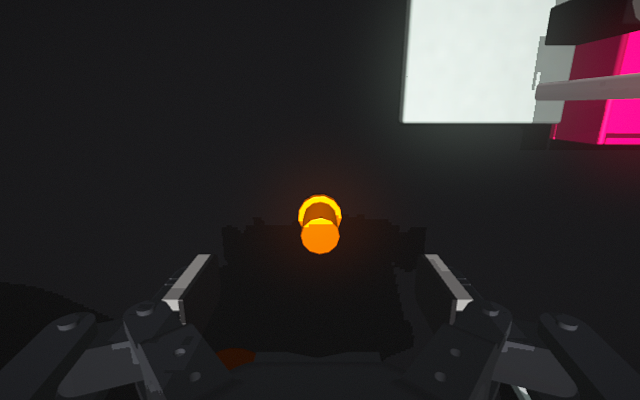

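Request:
jog_arm(
  increments=[0, 0, 0, 0, 0, 4, -1, 0, 0, 0, 0, 0, 4, -1, 0, 0, 0, 2, 1.2, 4, -1, 0, 0, 0, 3.5, 2.1, 4, -1, 0, 0, 0, 3.5, 2.1, 1.5, -1],
)

```text
clock: 7.02
ee_pos: [0.5809, -0.0618, 0.2481]
ee_rot: [2.225, 2.212, 0.003]
wrist_force: [0.7, -0.4, -0.3]
finger_gap: 0.0257
```

Request:
jog_arm(
  increments=[0, 0, 0, 3.5, 2.1, 0, -1, 0, 0, 0, 3.5, 2.1, 0, -1, 0, 0, 0, 2, 1.4, 0, -1, 0, 0, 0, 0.8, 0.45, 0, -1, 0, 0, 0, 0, 0, -1, -1],
)

```text
clock: 7.43
ee_pos: [0.6797, 0.0016, 0.2339]
ee_rot: [2.222, 2.22, 0.004]
wrist_force: [-0.2, 0.2, -0.0]
finger_gap: 0.0002
```

Request:
jog_arm(
  increments=[0, 0, 0, 0, 0, -2.5, -1, 0, 0, 0, 0, 0, -2.5, -1, 0, 0, 0, 0, 0, -2, -1, 0, 0, 0, 0, 0, -1, -1, 0, 0, 0, 0, 0, 0, -1],
)

```text
clock: 7.85
ee_pos: [0.6765, -0.0016, 0.1508]
ee_rot: [-2.224, -2.216, 0.004]
wrist_force: [-0.3, 0.1, 0.4]
finger_gap: 0.0002
```

```bash
python3 - <<'E'
from h import *
st=status.get_state();im=get_image("scene");print(st["ee_pos"],st["wrist_force"],st["finger_gap"])
cv2.imwrite("pics/s6.png",cv2.resize(cv2.cvtColor(im,cv2.COLOR_RGB2BGR)[150:310,220:420],None,fx=4,fy=4,interpolation=2)[:600])
E
```

```text
[ 0.67653559 -0.0015738   0.15083731] [-0.28384065  0.10947042  0.4076456 ] 0.00015898145191147402
```

View pics/s6.png

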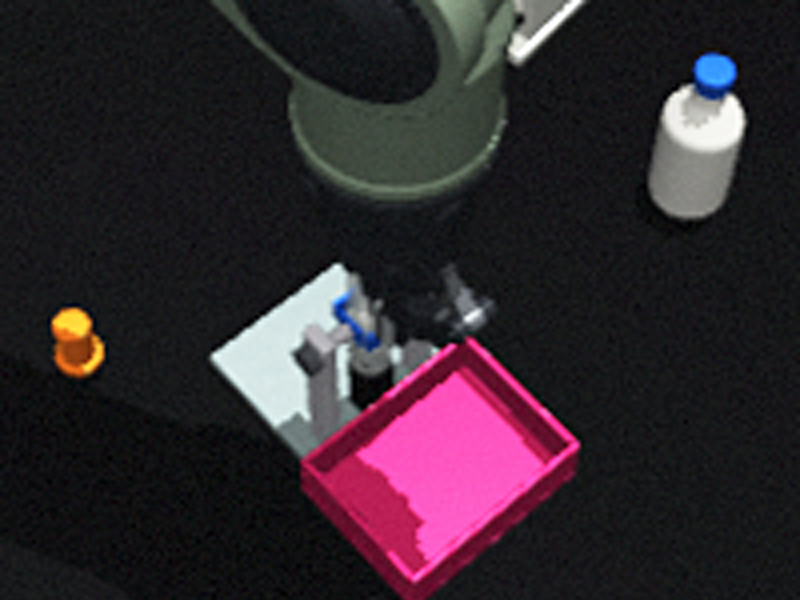

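Request:
jog_arm(
  increments=[0, 0, 0, 0, 0, 0.7, -1, 0, 0, 0, 0, 0.5, 0.7, -1, 0, 0, 0, 0, 0.4, 0.1, -1, 0, 0, 0, -0.3, 0, 0, -1, 0, 0, 0, -0.3, 0, 0, -1],
)

```text
clock: 8.32
ee_pos: [0.6721, 0.0092, 0.1682]
ee_rot: [2.224, 2.219, 0.001]
wrist_force: [1.1, -0.9, -0.2]
finger_gap: 0.0002
```

Request:
jog_arm(
  increments=[0, 0, 0, -0.2, 0, 0, -1, 0, 0, 0, -0.2, 0, 0, -1, 0, 0, 0, -0.2, 0, 0, -1, 0, 0, 0, -0.2, 0, 0, -1, 0, 0, 0, -0.2, 0, 0, -1],
)

```text
clock: 8.73
ee_pos: [0.6622, 0.0085, 0.1677]
ee_rot: [2.225, 2.218, 0.001]
wrist_force: [4.0, 0.5, 3.4]
finger_gap: -0.0002
```

Request:
jog_arm(
  increments=[0, 0, 0, -0.2, 0, 0, -1, 0, 0, 0, -0.2, 0, 0, -1, 0, 0, 0, -0.2, 0, 0, -1, 0, 0, 0, -0.2, 0, 0, -1, 0, 0, 0, -0.2, 0, 0, -1],
)

```text
clock: 9.15
ee_pos: [0.6518, 0.0085, 0.1674]
ee_rot: [-2.225, -2.218, 0.0]
wrist_force: [3.1, 0.1, 0.3]
finger_gap: -0.0001
```

Request:
jog_arm(
  increments=[0, 0, 0, -0.1, 0, 0, -1, 0, 0, 0, -0.1, 0, 0, -1, 0, 0, 0, -0.1, 0, 0, -1, 0, 0, 0, -0.1, 0, 0, -1, 0, 0, 0, -0.1, 0, 0, -1],
)

```text
clock: 9.57
ee_pos: [0.6471, 0.0086, 0.1674]
ee_rot: [-2.225, -2.218, 0.0]
wrist_force: [5.1, 0.0, -1.1]
finger_gap: 0.0
```

```bash
python3 - <<'E'
from h import *
st=status.get_state();im=get_image("scene");print(st["ee_pos"],st["wrist_force"],st["finger_gap"])
cv2.imwrite("pics/s7.png",cv2.resize(cv2.cvtColor(im,cv2.COLOR_RGB2BGR)[200:290,260:380],None,fx=6,fy=6,interpolation=2)[:600])
E
```

```text
[0.64705856 0.00861208 0.16744384] [ 5.09324665e+00  3.73869957e-03 -1.05445351e+00] 3.24303652595197e-05
```

View pics/s7.png

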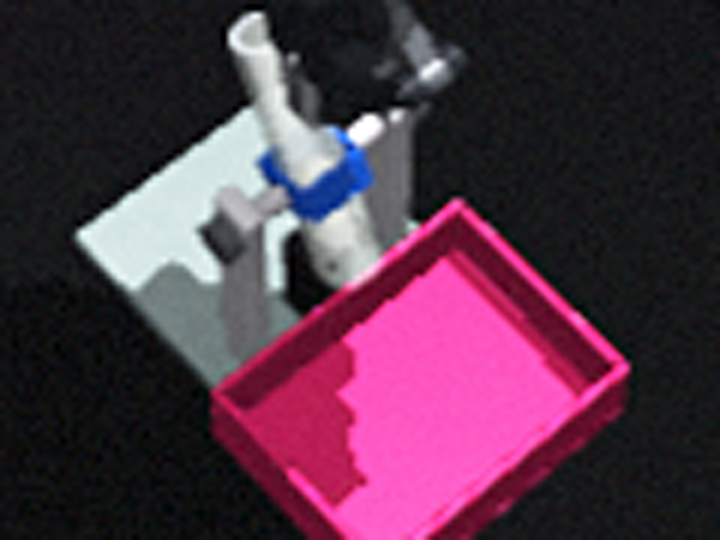

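Request:
jog_arm(
  increments=[0, 0, 0, -0.05, 0, 0, -1, 0, 0, 0, -0.05, 0, 0, -1, 0, 0, 0, -0.05, 0, 0, -1, 0, 0, 0, -0.05, 0, 0, -1, 0, 0, 0, 0, 0, 0, -1],
)

```text
clock: 10.03
ee_pos: [0.6451, 0.0086, 0.1676]
ee_rot: [-2.225, -2.218, 0.0]
wrist_force: [3.7, -1.3, -0.3]
finger_gap: -0.0001
```

Request:
jog_arm(
  increments=[0, 0, 0, -0.05, 0, 0, -1, 0, 0, 0, -0.05, 0, 0, -1, 0, 0, 0, -0.05, 0, 0, -1, 0, 0, 0, -0.05, 0, 0, -1, 0, 0, 0, 0, 0, 0, -1],
)

```text
clock: 10.45
ee_pos: [0.6432, 0.0087, 0.1676]
ee_rot: [2.225, 2.218, 0.0]
wrist_force: [2.8, -0.2, -0.8]
finger_gap: 0.0001
```

Request:
jog_arm(
  increments=[0, 0, 0, -0.06, 0, 0, -1, 0, 0, 0, -0.06, 0, 0, -1, 0, 0, 0, -0.06, 0, 0, -1, 0, 0, 0, -0.06, 0, 0, -1, 0, 0, 0, 0, 0, 0, -1],
)

```text
clock: 10.87
ee_pos: [0.6424, 0.0086, 0.1682]
ee_rot: [2.223, 2.216, 0.005]
wrist_force: [14.5, -0.7, -1.9]
finger_gap: 0.0002
```

Request:
jog_arm(
  increments=[0, 0, 0, 0.5, 0, 0, -1, 0, 0, 0, 1.5, 0, 0, -1, 0, 0, 0, 1.5, 0, 2, -1, 0, 0, 0, 0, 0, 4, -1, 0, 0, 0, 0, 0, 4, -1],
)

```text
clock: 11.28
ee_pos: [0.6748, 0.0087, 0.2672]
ee_rot: [-2.222, -2.216, 0.005]
wrist_force: [0.5, -0.1, 0.5]
finger_gap: -0.0003
```

Request:
jog_arm(
  increments=[0, 0, 1, -1.5, 3.5, 2, -0.5, 0, 0, 2.4, -2, 3.5, 0, 0, 0, 0, 2.4, -2, 3.5, 0, 0, 0, 0, 2.4, -2, 3.5, 0, 0, 0, 0, 2.4, -2, 3.5, 0, 0],
)

```text
clock: 11.7
ee_pos: [0.5795, 0.1837, 0.2869]
ee_rot: [-2.008, -2.416, 0.002]
wrist_force: [0.6, 0.5, -0.7]
finger_gap: 0.0428
```

```bash
python3 - <<'E'
from h import *
st=status.get_state();im=get_image("scene");print(st["ee_pos"],st["ee_rot"],st["joint_pos"])
cv2.imwrite("pics/s8r.png",cv2.cvtColor(im,cv2.COLOR_RGB2BGR))
cv2.imwrite("pics/s8.png",cv2.resize(cv2.cvtColor(im,cv2.COLOR_RGB2BGR)[195:285,260:380],None,fx=6,fy=6,interpolation=2)[:600])
im=get_image("top")
cv2.imwrite("pics/t8.png",cv2.resize(cv2.cvtColor(im,cv2.COLOR_RGB2BGR)[130:260,180:380],None,fx=4,fy=4,interpolation=2)[:600])
E
```

```text
[0.57947807 0.18366723 0.28688445] [-2.00783194e+00 -2.41567685e+00  2.10174848e-03] [-0.03014654  0.48870495 -0.55007231  1.55919605  0.26967704  1.17161242
 -0.44987949]
```

View pics/s8.png

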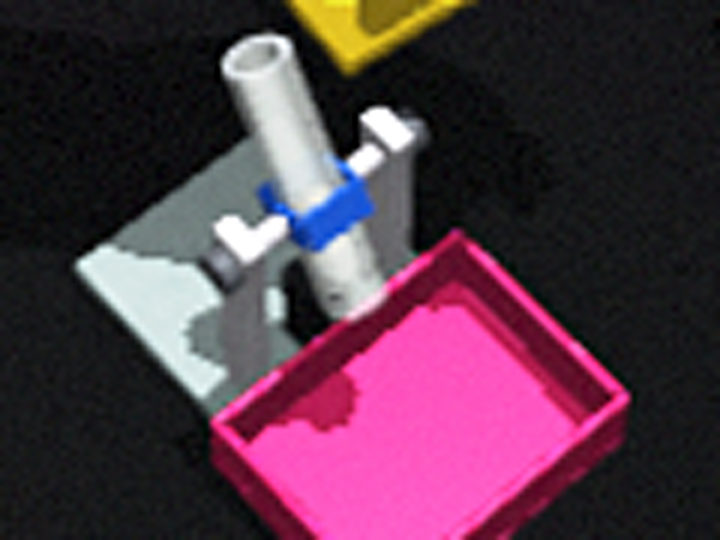

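View pics/t8.png

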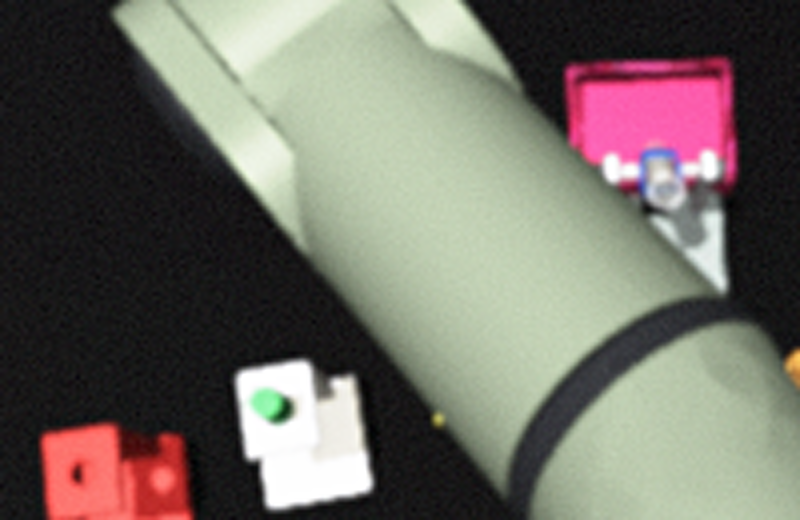

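```bash
python3 - <<'E'
from h import *
np.set_printoptions(precision=4,suppress=True)
S=cam("scene");T=cam("top")
print(tri([ray(S,303,204.8),ray(T,346.75,176.5)]),plane(S,303,204.8,.1824),plane(T,346.75,176.5,.1824))
print("expected mouth",[.6455-.0317,.0078,.1824],proj(S,[.6455-.0317,.0078,.1824]),proj(T,[.6455-.0317,.0078,.1824]))
E
```

```text
(array([0.6164, 0.0062, 0.1851]), [np.float64(0.0327817125325764), np.float64(0.032781712532525216)]) [0.6151 0.0073 0.1824] [0.6171 0.006  0.1824]
expected mouth [0.6138, 0.0078, 0.1824] [302.787  204.3033] [346.1822 177.6526]
```

Request:
jog_arm(
  increments=[0, 0, 0, -2.5, 2.5, 0, 1, 0, 0, 0, -3, 3, 0, 1, 0, 0, 0, -3, 3, 0, 1, 0, 0, 0, -1.95, 2, 0, 1, 0, 0, 0, 0, 0, 0, 1],
)

```text
clock: 12.22
ee_pos: [0.4731, 0.2909, 0.2874]
ee_rot: [-2.001, -2.42, 0.001]
wrist_force: [0.8, 0.6, 0.6]
finger_gap: 0.0855
```

```bash
python3 - <<'E'
from h import *
np.set_printoptions(precision=4,suppress=True)
st=status.get_state();im=get_image("wrist");print(st["ee_pos"],st["ee_rot"],st["joint_pos"])
cv2.imwrite("pics/w9.png",cv2.cvtColor(im,cv2.COLOR_RGB2BGR))
C=cam("wrist",st);c,s,m=blob(mask(im,"green"));print(c,s,proj(C,[.475,.289,.191]))
cv2.imwrite("pics/w9c.png",cv2.resize(cv2.cvtColor(im,cv2.COLOR_RGB2BGR)[120:260,240:400],None,fx=4,fy=4,interpolation=2))
E
```

```text
[0.4731 0.2909 0.2874] [-2.0007 -2.4196  0.0006] [-0.2112  0.4058 -0.6043  1.6945  0.2497  1.1203 -0.6983]
[319.8247 202.5065] [306 189  28  28 616] [318.9343 203.8178]
```

View pics/w9.png

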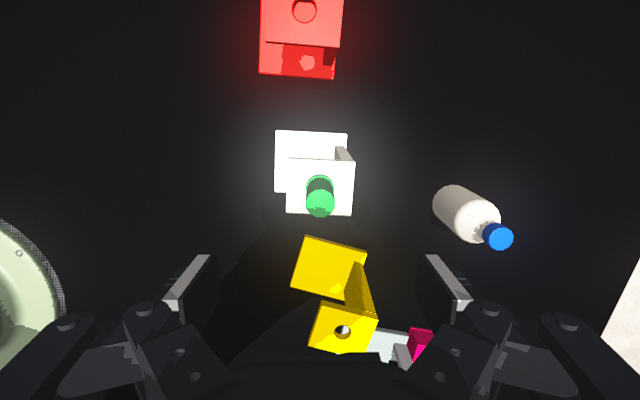

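View pics/w9c.png

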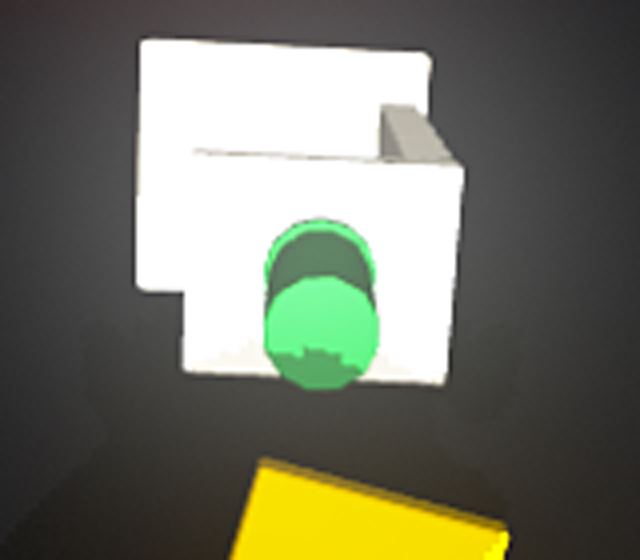

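Request:
jog_arm(
  increments=[0, 0, 0, 0.2, -0.1, -2.5, 1, 0, 0, 0, 0, 0, -3, 1, 0, 0, 0, 0, 0, -3, 1, 0, 0, 0, 0, 0, -2.5, 1, 0, 0, 0, 0, 0, -1.5, 1],
)

```text
clock: 12.68
ee_pos: [0.4795, 0.2836, 0.159]
ee_rot: [-2.012, -2.412, 0.006]
wrist_force: [-0.4, -0.5, -0.8]
finger_gap: 0.0852
```

Request:
jog_arm(
  increments=[0, 0, 0, 0, 0, -0.7, 1, 0, 0, 0, 0, 0, -0.3, 0.5, 0, 0, 0, 0, 0, 0, 0, 0, 0, 0, 0, 0, 0, -0.3, 0, 0, 0, 0, 0, 0, -0.4],
)

```text
clock: 13.1
ee_pos: [0.4803, 0.2856, 0.153]
ee_rot: [2.01, 2.413, 0.002]
wrist_force: [-0.4, -1.1, 0.1]
finger_gap: 0.0389
```

Request:
jog_arm(
  increments=[0, 0, 0, -0.25, 0.25, 0, -0.4, 0, 0, 0, -0.25, 0.2, -0.1, -0.4, 0, 0, 0, 0, 0, 0, -0.4, 0, 0, 0, 0, 0, 0, -0.4, 0, 0, 0, 0, 0, 0, -0.4],
)

```text
clock: 13.52
ee_pos: [0.4748, 0.29, 0.151]
ee_rot: [2.01, 2.414, 0.0]
wrist_force: [-0.2, -0.5, 0.1]
finger_gap: 0.0257
```

Request:
jog_arm(
  increments=[0, 0, 0, 0, 0, 0, -0.6, 0, 0, 0, 0, 0, 0, -0.8, 0, 0, 0, 0, 0, 0, -1, 0, 0, 0, 0, 0, 0, -1, 0, 0, 0, 0, 0, 0, -1],
)

```text
clock: 13.93
ee_pos: [0.4749, 0.29, 0.1511]
ee_rot: [2.011, 2.414, 0.0]
wrist_force: [-1.4, -1.5, 6.1]
finger_gap: 0.0214
```

```bash
python3 - <<'E'
from h import *
np.set_printoptions(precision=4,suppress=True)
st=status.get_state();print(st["ee_pos"],st["wrist_force"],st["finger_gap"])
im=get_image("scene")
cv2.imwrite("pics/s10.png",cv2.resize(cv2.cvtColor(im,cv2.COLOR_RGB2BGR)[60:180,290:430],None,fx=5,fy=5,interpolation=2))
im=get_image("wrist")
cv2.imwrite("pics/w10.png",cv2.cvtColor(im,cv2.COLOR_RGB2BGR))
E
```

```text
[0.4749 0.29   0.1511] [-1.3522 -1.4985  6.1372] 0.021374737454834772
```

View pics/s10.png

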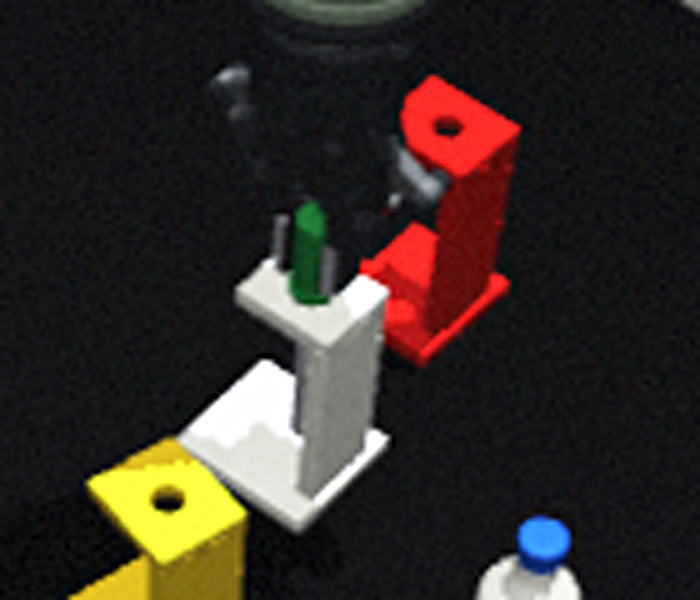

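View pics/w10.png

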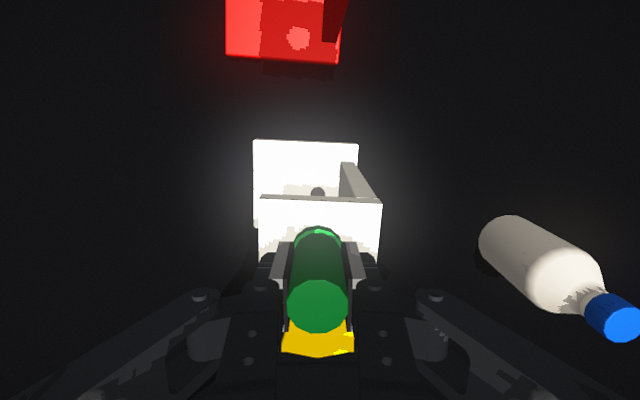

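Request:
jog_arm(
  increments=[0, 0, 0, 0, 0, 0.4, -1, 0, 0, 0, 0, 0, 0.8, -1, 0, 0, 0, 0, 0, 1, -1, 0, 0, 0, 0, 0, 1, -1, 0, 0, 0, 0, 0, 1, -1],
)

```text
clock: 14.45
ee_pos: [0.4749, 0.29, 0.1943]
ee_rot: [2.01, 2.414, 0.001]
wrist_force: [-0.0, -0.4, -1.4]
finger_gap: 0.0218
```

Request:
jog_arm(
  increments=[0, 0, 0, 0, 0, 1.1, -1, 0, 0, 0, 0, 0, 1.1, -1, 0, 0, 0, 0, 0, 1.1, -1, 0, 0, 0, 0, 0, 1.1, -1, 0, 0, 0, 0, 0, 1.1, -1],
)

```text
clock: 14.87
ee_pos: [0.4748, 0.29, 0.2492]
ee_rot: [2.01, 2.414, 0.0]
wrist_force: [0.3, -0.2, -0.6]
finger_gap: 0.0218
```

Request:
jog_arm(
  increments=[0, 0, 0, 0, 0, 1.2, -1, 0, 0, 0, 0, 0, 1.2, -1, 0, 0, 0, 0, 0, 1.2, -1, 0, 0, 0, 0, 0, 1.2, -1, 0, 0, 0, 0, 0, 0.5, -1],
)

```text
clock: 15.28
ee_pos: [0.4751, 0.2903, 0.303]
ee_rot: [2.01, 2.414, 0.003]
wrist_force: [-0.1, 0.2, -0.9]
finger_gap: 0.0212
```

```bash
python3 - <<'E'
from h import *
np.set_printoptions(precision=4,suppress=True)
st=status.get_state();print(st["ee_pos"],st["wrist_force"],st["finger_gap"],st["joint_pos"])
im=get_image("scene");C=cam("scene");p=st["ee_pos"];print("exp tip",proj(C,[p[0],p[1],p[2]-.011-.114]),proj(C,p))
cv2.imwrite("pics/s11.png",cv2.resize(cv2.cvtColor(im,cv2.COLOR_RGB2BGR)[20:140,290:430],None,fx=5,fy=5,interpolation=2))
E
```

```text
[0.4751 0.2903 0.303 ] [-0.0866  0.2435 -0.9491] 0.02123725058858549 [-0.2082  0.3922 -0.605   1.6718  0.2408  1.151  -0.6942]
exp tip [353.2413 107.5472] [356.8501  68.4011]
```

View pics/s11.png

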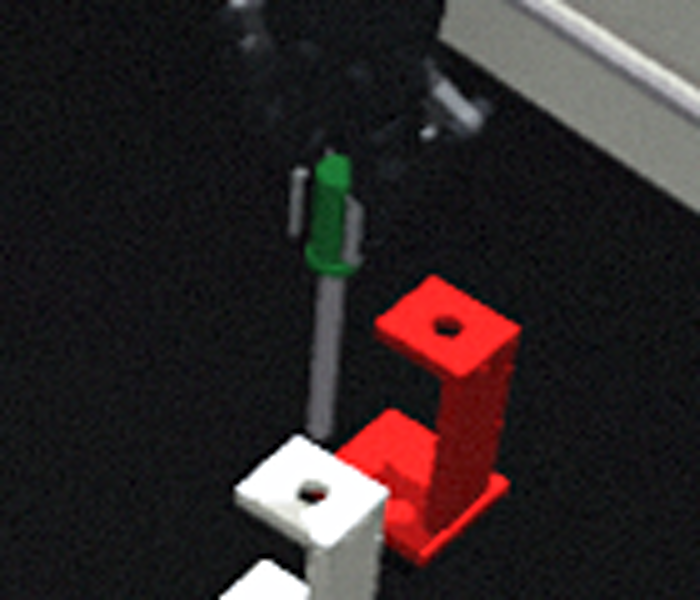

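Request:
jog_arm(
  increments=[0, 0, -2.08, 0.3, -1, 0.3, -1, 0, 0, -2.08, 0.5, -2, 0.3, -1, 0, 0, -2.08, 0.5, -2.5, 0.3, -1, 0, 0, -2.08, 0.5, -2.5, 0.3, -1, 0, 0, -2.08, 0.5, -2.5, 0.3, -1],
)

```text
clock: 15.75
ee_pos: [0.4978, 0.183, 0.3155]
ee_rot: [-2.225, -2.218, 0.002]
wrist_force: [-0.1, -0.6, -0.1]
finger_gap: 0.0217
```

Request:
jog_arm(
  increments=[0, -2.5, 0, 0.5, -2.5, 0.3, -1, 0, -3, 0, 0.5, -2.5, 0.3, -1, 0, -3, 0, 0.5, -2.5, 0.3, -1, 0, -3, 0, 0.5, -2.5, 0.3, -1, 0, -3, 0, 0.5, -2.5, 0, -1],
)

```text
clock: 16.17
ee_pos: [0.5228, 0.0579, 0.3281]
ee_rot: [2.087, 2.083, 0.267]
wrist_force: [0.6, 0.4, -1.0]
finger_gap: 0.0214
```

Request:
jog_arm(
  increments=[0, -3, 0, 0.6, -2, 0, -1, 0, -3, 0, 0.6, -1.5, 0, -1, 0, -3, 0, 0.6, -1, 0, -1, 0, -2, 0, 0.4, -0.5, 0, -1, 0, -1.4, 0, 0.2, -0.2, 0, -1],
)

```text
clock: 16.58
ee_pos: [0.5463, 0.0059, 0.3274]
ee_rot: [1.962, 1.956, 0.469]
wrist_force: [-0.6, -0.0, -1.2]
finger_gap: 0.0215
```

```bash
cat > chk.py <<'E'
from h import *
np.set_printoptions(precision=4,suppress=True)
st=status.get_state();R=Rn.from_rotvec(st["ee_rot"]).as_matrix();p=st["ee_pos"]
print(st["clock"],p,"F",st["wrist_force"],st["finger_gap"]);print("toolz",R[:,2],"tooly",R[:,1]);print(st["joint_pos"])
tip=p+R[:,2]*.125;print("tip",tip)
M=np.array([.615,.0075,.1825]);a=np.array([-np.sin(.47),0,np.cos(.47)])
d=tip-M;s=d@a;print("along",s*1000,"perp mm",(d-s*a)*1000)
d=p-M;s=d@a;print("TCP along",s*1000,"perp",(d-s*a)*1000)
E
python3 chk.py
```

```text
16.5833 [0.5463 0.0059 0.3274] F [-0.6253 -0.0025 -1.1782] 0.021468625280702626
toolz [ 0.4533 -0.0016 -0.8914] tooly [ 0.8914 -0.0028  0.4533]
[ 0.2491  0.0966 -0.4427  2.0522  0.2409  0.5503 -0.3621]
tip [0.603  0.0056 0.216 ]
along 35.28644545447696 perp mm [ 3.9849 -1.8507  2.0242]
TCP along 160.2862644978108 perp [ 3.9378 -1.6447  2.0003]
```

Request:
jog_arm(
  increments=[0, 0, 0, -0.2, 0.1, -0.1, -1, 0, 0, 0, -0.2, 0.08, -0.1, -1, 0, 0, 0, 0.25, 0, -0.5, -1, 0, 0, 0, 0.2, 0, -0.4, -1, 0, 0, 0, 0, 0, 0, -1],
)

```text
clock: 17.0
ee_pos: [0.5474, 0.0099, 0.3158]
ee_rot: [1.961, 1.961, 0.467]
wrist_force: [-0.9, 0.3, -0.5]
finger_gap: 0.0218
```

```bash
python3 chk.py; python3 - <<'E'
from h import *
im=get_image("scene")
cv2.imwrite("pics/s12.png",cv2.resize(cv2.cvtColor(im,cv2.COLOR_RGB2BGR)[150:250,260:380],None,fx=6,fy=6,interpolation=2))
im=get_image("top")
cv2.imwrite("pics/t12.png",cv2.resize(cv2.cvtColor(im,cv2.COLOR_RGB2BGR)[130:230,290:410],None,fx=6,fy=6,interpolation=2)[:600])
im=get_image("wrist")
cv2.imwrite("pics/w12.png",cv2.cvtColor(im,cv2.COLOR_RGB2BGR))
E
```

```text
17.0 [0.5474 0.0099 0.3158] F [-0.8654  0.3059 -0.5035] 0.0217910178347747
toolz [ 0.4509  0.0003 -0.8926] tooly [0.8926 0.0004 0.4509]
[ 0.2353  0.1138 -0.4413  2.0653  0.2697  0.5272 -0.3945]
tip [0.6038 0.0099 0.2042]
along 24.4748134388999 perp mm [-0.1429  2.4085 -0.0726]
TCP along 149.47451210479875 perp [0.1002 2.3767 0.0509]
```

View pics/s12.png

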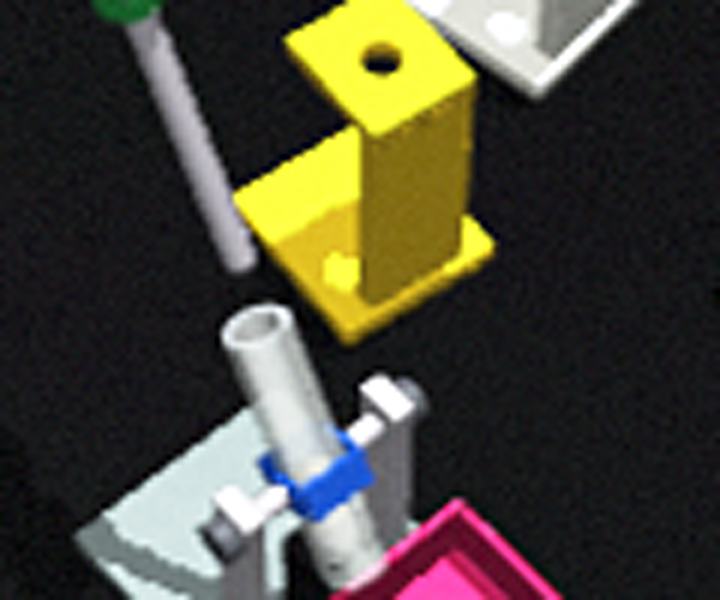

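View pics/t12.png

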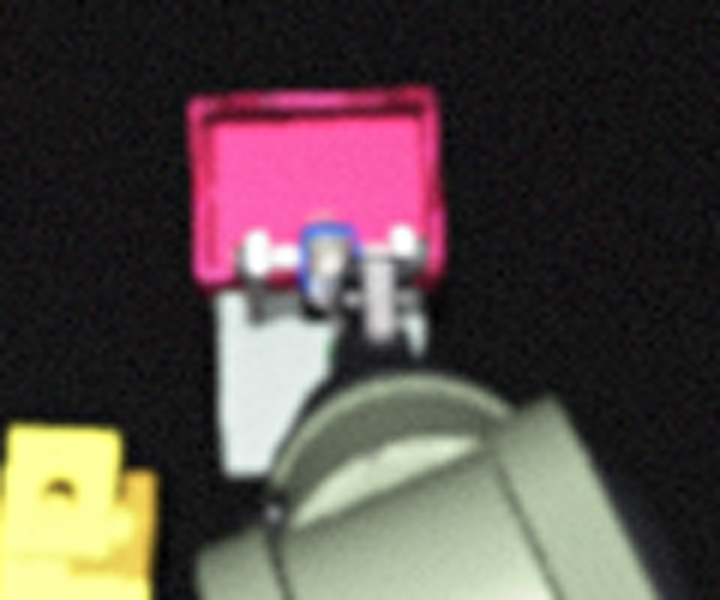

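View pics/w12.png

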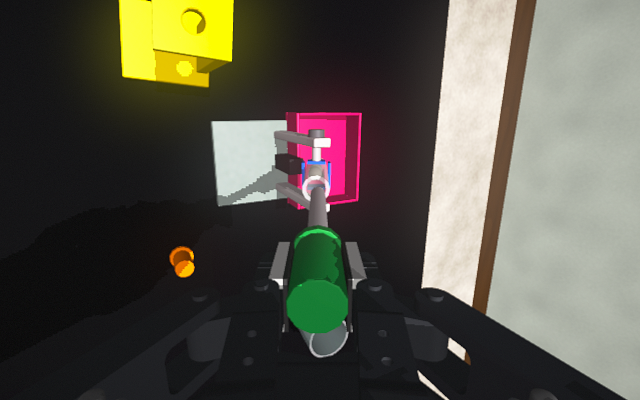

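Request:
jog_arm(
  increments=[0, 0, 0, 0, -0.1, 0, -1, 0, 0, 0, 0, -0.1, 0, -1, 0, 0, 0, 0, 0, 0, -1, 0, 0, 0, 0, 0, 0, -1, 0, 0, 0, 0, 0, 0, -1],
)

```text
clock: 17.57
ee_pos: [0.5473, 0.0077, 0.317]
ee_rot: [1.96, 1.96, 0.469]
wrist_force: [-0.8, 0.9, -1.6]
finger_gap: 0.0216
```

```bash
python3 chk.py
```

```text
17.5667 [0.5473 0.0077 0.317 ] F [-0.8329  0.8673 -1.5748] 0.021575921737503636
toolz [ 0.4525 -0.0001 -0.8917] tooly [0.8917 0.0003 0.4525]
[ 0.2406  0.1113 -0.441   2.0653  0.2642  0.5268 -0.3851]
tip [0.6039 0.0077 0.2056]
along 25.59972586908625 perp mm [0.4676 0.17   0.2375]
TCP along 150.5997156370237 perp [0.5115 0.1818 0.2598]
```

```bash
python3 - <<'E'
from h import *
np.set_printoptions(precision=2,suppress=True)
S=cam("scene");T=cam("top")
tip=np.array([.6038,.0099,.2042]);a=np.array([-.4518,0,.892])
for n,C,o in(("scene",S,(260,150)),("top",T,(290,130))):
    for nm,X in(("tip",tip),("rodmid",tip+.057*a),("collar",tip+.114*a),("mouth",[.615,.0075,.1825])):
        print(n,nm,proj(C,X),(proj(C,X)-o)*6)
st=status.get_state();C=cam("wrist",st);p=st["ee_pos"];R=Rn.from_rotvec(st["ee_rot"]).as_matrix()
for nm,k in(("tip",.125),("handletop",-.040)): print("wrist",nm,proj(C,p+R[:,2]*k))
print(proj(C,[.615,.0075,.1825]))
im=get_image("top")
cv2.imwrite("pics/t13.png",cv2.resize(cv2.cvtColor(im,cv2.COLOR_RGB2BGR)[150:220,310:390],None,fx=9,fy=8,interpolation=2)[:600])
im=get_image("scene")
cv2.imwrite("pics/s13.png",cv2.resize(cv2.cvtColor(im,cv2.COLOR_RGB2BGR)[150:250,260:380],None,fx=6,fy=6,interpolation=2))
im=get_image("wrist")
cv2.imwrite("pics/w13.png",cv2.resize(cv2.cvtColor(im,cv2.COLOR_RGB2BGR)[120:260,240:400],None,fx=4,fy=4,interpolation=2))
E
```

```text
scene tip [300.24 195.23] [241.44 271.36]
scene rodmid [291.43 173.61] [188.57 141.68]
scene collar [282.  150.5] [132.03   2.98]
scene mouth [303.04 204.71] [258.24 328.26]
top tip [346.05 179.24] [336.32 295.44]
top rodmid [347.64 184.04] [345.82 324.26]
top collar [349.4 189.4] [356.42 356.4 ]
top mouth [346.27 177.23] [337.6  283.38]
wrist tip [316.38 191.72]
wrist handletop [315.32 306.64]
[315.88 184.93]
```

View pics/t13.png

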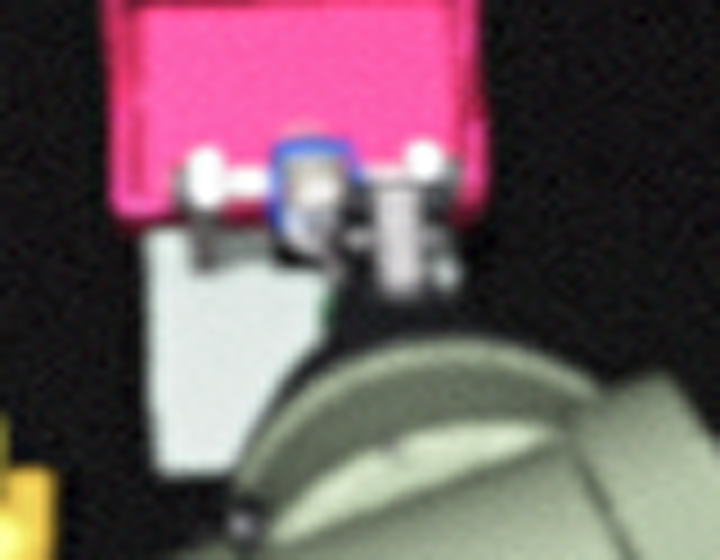

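View pics/s13.png

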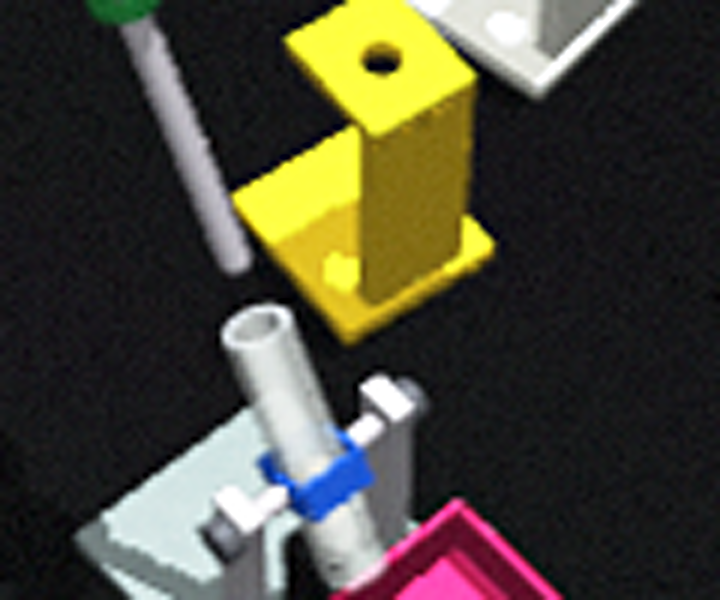

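View pics/w13.png

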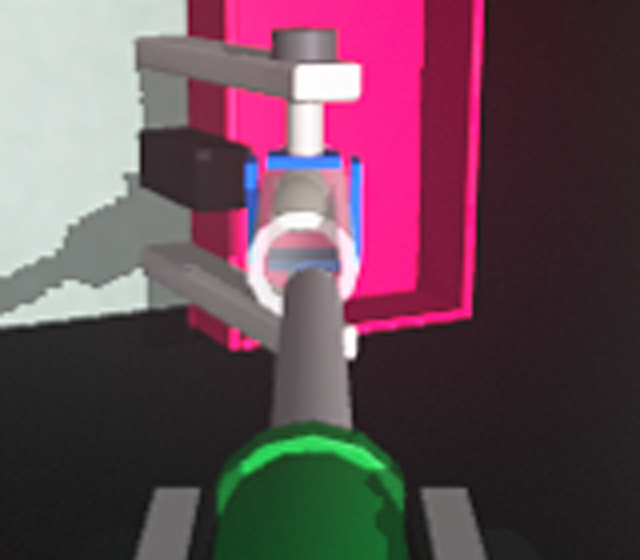

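Request:
jog_arm(
  increments=[0, 0, 0, 0.21, 0, -0.57, -1, 0, 0, 0, 0.27, 0, -0.54, -1, 0, 0, 0, 0.27, 0, -0.54, -1, 0, 0, 0, 0.27, 0, -0.54, -1, 0, 0, 0, 0.27, 0, -0.54, -1],
)

```text
clock: 18.13
ee_pos: [0.5604, 0.0078, 0.2887]
ee_rot: [1.96, 1.961, 0.468]
wrist_force: [0.2, -0.6, -0.7]
finger_gap: 0.0217
```

```bash
python3 chk.py; python3 - <<'E'
from h import *
im=get_image("scene")
cv2.imwrite("pics/s14.png",cv2.resize(cv2.cvtColor(im,cv2.COLOR_RGB2BGR)[150:250,260:380],None,fx=6,fy=6,interpolation=2))
E
```

```text
18.1333 [0.5604 0.0078 0.2887] F [ 0.2152 -0.6095 -0.7057] 0.021726484743625714
toolz [ 0.4519  0.0001 -0.8921] tooly [0.8921 0.0004 0.4519]
[ 0.2097  0.1707 -0.418   2.0784  0.3453  0.4665 -0.4609]
tip [0.6169 0.0078 0.1772]
along -5.565040610590976 perp mm [-0.6071  0.2971 -0.3084]
TCP along 119.4348870237985 perp [-0.488   0.2822 -0.2479]
```

View pics/s14.png

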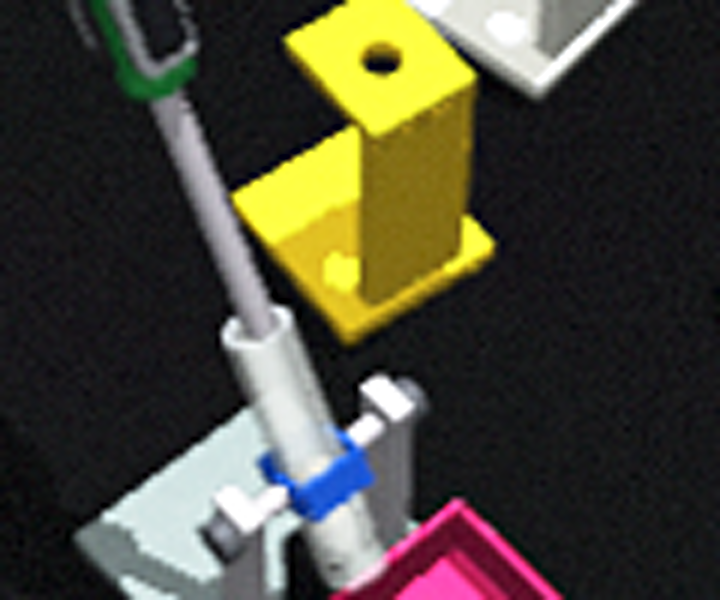

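Request:
jog_arm(
  increments=[0, 0, 0, 0.27, 0, -0.53, -1, 0, 0, 0, 0.27, 0, -0.53, -1, 0, 0, 0, 0.27, 0, -0.53, -1, 0, 0, 0, 0.27, 0, -0.53, -1, 0, 0, 0, 0.27, 0, -0.53, -1],
)

```text
clock: 18.6
ee_pos: [0.574, 0.0078, 0.2625]
ee_rot: [1.96, 1.96, 0.469]
wrist_force: [0.8, -0.3, -1.7]
finger_gap: 0.0218
```

```bash
python3 chk.py
```

```text
18.6 [0.574  0.0078 0.2625] F [ 0.8167 -0.3361 -1.6564] 0.02181611824920523
toolz [ 0.4523  0.     -0.8918] tooly [0.8918 0.0004 0.4523]
[ 0.1705  0.2281 -0.3809  2.0845  0.4252  0.412  -0.5351]
tip [0.6305 0.0078 0.1511]
along -35.04524065948344 perp mm [-0.3686  0.2705 -0.1872]
TCP along 89.95473575265846 perp [-0.3003  0.2661 -0.1525]
```

Request:
jog_arm(
  increments=[0, 0, 0, 0.22, 0, -0.42, -1, 0, 0, 0, 0.22, 0, -0.42, -1, 0, 0, 0, 0.22, 0, -0.42, -1, 0, 0, 0, 0.22, 0, -0.42, -1, 0, 0, 0, 0.22, 0, -0.42, -1],
)

```text
clock: 19.02
ee_pos: [0.5849, 0.0077, 0.2418]
ee_rot: [1.96, 1.96, 0.469]
wrist_force: [0.4, 0.4, -1.2]
finger_gap: 0.0218
```

Request:
jog_arm(
  increments=[0, 0, 0, 0.09, 0, -0.18, -1, 0, 0, 0, 0.09, 0, -0.18, -1, 0, 0, 0, 0.09, 0, -0.18, -1, 0, 0, 0, 0.09, 0, -0.18, -1, 0, 0, 0, 0.09, 0, -0.18, -1],
)

```text
clock: 19.43
ee_pos: [0.5896, 0.0078, 0.2335]
ee_rot: [1.959, 1.96, 0.47]
wrist_force: [-4.4, 0.4, 10.1]
finger_gap: 0.0213
```

```bash
python3 chk.py
```

```text
19.4333 [0.5896 0.0078 0.2335] F [-4.4042  0.4241 10.1123] 0.021289157572320687
toolz [ 0.4534  0.0001 -0.8913] tooly [0.8913 0.0004 0.4534]
[ 0.1169  0.2923 -0.3232  2.0858  0.5108  0.3513 -0.6154]
tip [0.6463 0.0079 0.1221]
along -68.00993300264554 perp mm [0.4844 0.3601 0.246 ]
TCP along 56.99004249693184 perp [0.4166 0.3416 0.2116]
```

Request:
jog_arm(
  increments=[0, 0, 0, 0.08, 0, -0.18, -1, 0, 0, 0, 0.08, 0, -0.18, -1, 0, 0, 0, 0.09, 0, -0.18, -1, 0, 0, 0, 0.09, 0, -0.18, -1, 0, 0, 0, 0.09, 0, -0.18, -1],
)

```text
clock: 19.85
ee_pos: [0.594, 0.0079, 0.2245]
ee_rot: [1.959, 1.96, 0.47]
wrist_force: [0.1, 1.0, 4.9]
finger_gap: 0.0219
```

```bash
python3 chk.py
```

```text
19.85 [0.594  0.0079 0.2245] F [0.0522 1.0161 4.8728] 0.021939052439974044
toolz [ 0.4535  0.0003 -0.8912] tooly [0.8912 0.0004 0.4535]
[ 0.099   0.3116 -0.3027  2.086   0.5354  0.3323 -0.6389]
tip [0.6507 0.0079 0.1131]
along -78.03359697189521 perp mm [0.3402 0.4233 0.1728]
TCP along 46.966367008502225 perp [0.2615 0.3885 0.1328]
```

Request:
jog_arm(
  increments=[0, 0, 0, 0.09, 0, -0.18, -1, 0, 0, 0, 0.09, 0, -0.18, -1, 0, 0, 0, 0.09, 0, -0.18, -1, 0, 0, 0, 0.09, 0, -0.18, -1, 0, 0, 0, 0.09, 0, -0.18, -1],
)

```text
clock: 20.27
ee_pos: [0.5978, 0.0077, 0.2147]
ee_rot: [1.96, 1.961, 0.468]
wrist_force: [-4.1, -0.5, 7.5]
finger_gap: 0.022
```

Request:
jog_arm(
  increments=[0, 0, 0, 0.09, 0, -0.18, -1, 0, 0, 0, 0.09, 0, -0.18, -1, 0, 0, 0, 0.09, 0, -0.18, -1, 0, 0, 0, 0.09, 0, -0.18, -1, 0, 0, 0, 0, 0, 0, -1],
)

```text
clock: 20.68
ee_pos: [0.6016, 0.0077, 0.2075]
ee_rot: [1.96, 1.961, 0.468]
wrist_force: [-0.8, -0.1, -0.9]
finger_gap: 0.0217
```

```bash
python3 chk.py;python3 - <<'E'
from h import *
im=get_image("scene")
cv2.imwrite("pics/s15.png",cv2.resize(cv2.cvtColor(im,cv2.COLOR_RGB2BGR)[185:305,260:380],None,fx=5,fy=5,interpolation=2))
E
```

```text
20.6833 [0.6016 0.0077 0.2075] F [-0.7569 -0.1011 -0.9368] 0.02168784824196426
toolz [ 0.452  -0.0001 -0.892 ] tooly [0.892  0.0005 0.452 ]
[ 0.0654  0.3477 -0.2627  2.0851  0.5772  0.2988 -0.6791]
tip [0.6581 0.0077 0.096 ]
along -96.62059471837559 perp mm [-0.7009  0.2298 -0.356 ]
TCP along 28.379337104302365 perp [-0.5847  0.2381 -0.297 ]
```

View pics/s15.png

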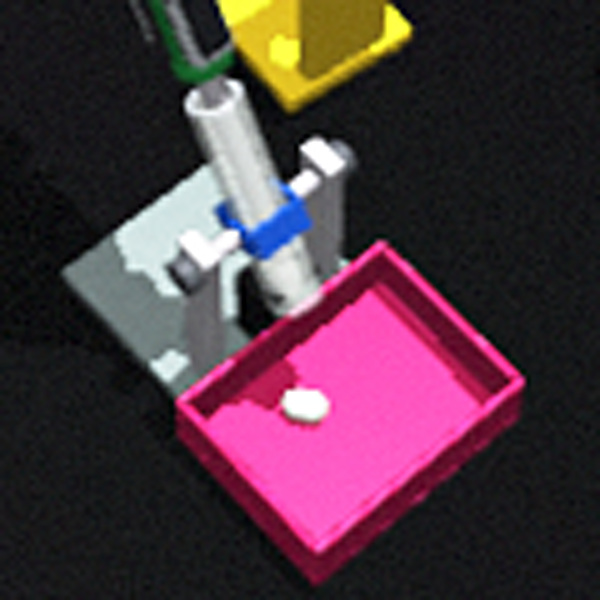

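Request:
jog_arm(
  increments=[0, 0, 0, 0.1, 0, -0.17, -1, 0, 0, 0, 0.09, 0, -0.18, -1, 0, 0, 0, 0.09, 0, -0.18, -1, 0, 0, 0, 0.09, 0, -0.18, -1, 0, 0, 0, 0.05, 0, -0.09, -1],
)

```text
clock: 21.15
ee_pos: [0.6058, 0.0077, 0.1995]
ee_rot: [1.96, 1.961, 0.468]
wrist_force: [0.5, 0.4, -0.8]
finger_gap: 0.0217
```

```bash
python3 chk.py;python3 - <<'E'
from h import *
im=get_image("scene")
cv2.imwrite("pics/s16.png",cv2.resize(cv2.cvtColor(im,cv2.COLOR_RGB2BGR)[185:305,260:380],None,fx=5,fy=5,interpolation=2))
E
```

```text
21.15 [0.6058 0.0077 0.1995] F [ 0.541   0.411  -0.7543] 0.021657498943465785
toolz [ 0.452 -0.    -0.892] tooly [0.892  0.0005 0.452 ]
[ 0.0487  0.3656 -0.2423  2.0834  0.5967  0.282  -0.6981]
tip [0.6623 0.0077 0.088 ]
along -105.67810025054122 perp mm [-0.5974  0.2227 -0.3034]
TCP along 19.321833494171035 perp [-0.4827  0.2287 -0.2452]
```

View pics/s16.png

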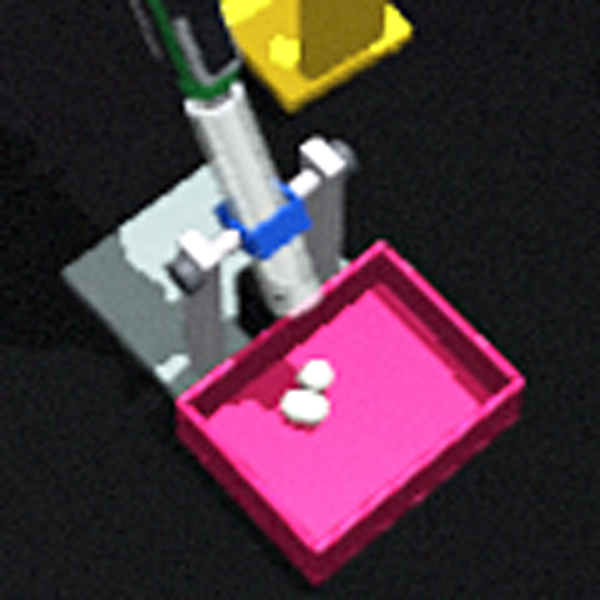

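Request:
jog_arm(
  increments=[0, 0, 0, -0.13, 0, 0.28, -1, 0, 0, 0, -0.25, 0, 0.5, -1, 0, 0, 0, -0.27, 0, 0.53, -1, 0, 0, 0, -0.27, 0, 0.53, -1, 0, 0, 0, -0.27, 0, 0.53, -1],
)

```text
clock: 21.62
ee_pos: [0.5936, 0.0077, 0.2245]
ee_rot: [1.959, 1.96, 0.469]
wrist_force: [0.2, -0.1, -0.8]
finger_gap: 0.0216
```

Request:
jog_arm(
  increments=[0, 0, 0, -0.36, 0, 0.71, -1, 0, 0, 0, -0.36, 0, 0.71, -1, 0, 0, 0, -0.36, 0, 0.71, -1, 0, 0, 0, -0.36, 0, 0.71, -1, 0, 0, 0, -0.36, 0, 0.71, -1],
)

```text
clock: 22.03
ee_pos: [0.5755, 0.0077, 0.26]
ee_rot: [1.959, 1.96, 0.469]
wrist_force: [-0.0, -0.1, -0.7]
finger_gap: 0.0219
```

```bash
python3 chk.py
```

```text
22.0333 [0.5755 0.0077 0.26  ] F [-0.0432 -0.1143 -0.6945] 0.0219296234019933
toolz [ 0.4526 -0.0001 -0.8917] tooly [0.8917 0.0004 0.4526]
[ 0.1694  0.2343 -0.3803  2.0844  0.4358  0.4071 -0.5448]
tip [0.6321 0.0077 0.1485]
along -38.01724362276358 perp mm [-0.1173  0.1796 -0.0596]
TCP along 86.9827503491283 perp [-0.0839  0.1899 -0.0426]
```

Request:
jog_arm(
  increments=[0, 0, 0, -0.36, 0, 0.71, -1, 0, 0, 0, -0.36, 0, 0.71, -1, 0, 0, 0, -0.36, 0, 0.71, -1, 0, 0, 0, -0.36, 0, 0.71, -1, 0, 0, 0, -0.36, 0, 0.71, -1],
)

```text
clock: 22.45
ee_pos: [0.5575, 0.0078, 0.2953]
ee_rot: [1.959, 1.96, 0.469]
wrist_force: [-0.6, -0.1, -0.7]
finger_gap: 0.0218
```

Request:
jog_arm(
  increments=[0, 0, 0, -0.36, 0, 0.71, -1, 0, 0, 0, -0.36, 0, 0.71, -1, 0, 0, 0, -0.36, 0, 0.71, -1, 0, 0, 0, -0.36, 0, 0.71, -1, 0, 0, 0, -0.36, 0, 0.71, -1],
)

```text
clock: 22.87
ee_pos: [0.5395, 0.0077, 0.3308]
ee_rot: [1.96, 1.96, 0.469]
wrist_force: [-0.2, 0.1, -0.9]
finger_gap: 0.0221
```

```bash
python3 chk.py;python3 - <<'E'
from h import *
im=get_image("scene")
cv2.imwrite("pics/s17.png",cv2.resize(cv2.cvtColor(im,cv2.COLOR_RGB2BGR)[150:300,240:390],None,fx=4,fy=4,interpolation=2))
im=get_image("wrist")
cv2.imwrite("pics/w17.png",cv2.cvtColor(im,cv2.COLOR_RGB2BGR))
E
```

```text
22.8667 [0.5395 0.0077 0.3308] F [-0.2287  0.1036 -0.9193] 0.02212445753368362
toolz [ 0.4524  0.     -0.8918] tooly [0.8918 0.0004 0.4524]
[ 0.2628  0.0811 -0.4582  2.0593  0.227   0.5577 -0.3506]
tip [0.5961 0.0078 0.2193]
along 41.43098848833968 perp mm [-0.1801  0.2537 -0.0915]
TCP along 166.43096849578984 perp [-0.1171  0.2496 -0.0595]
```

View pics/s17.png

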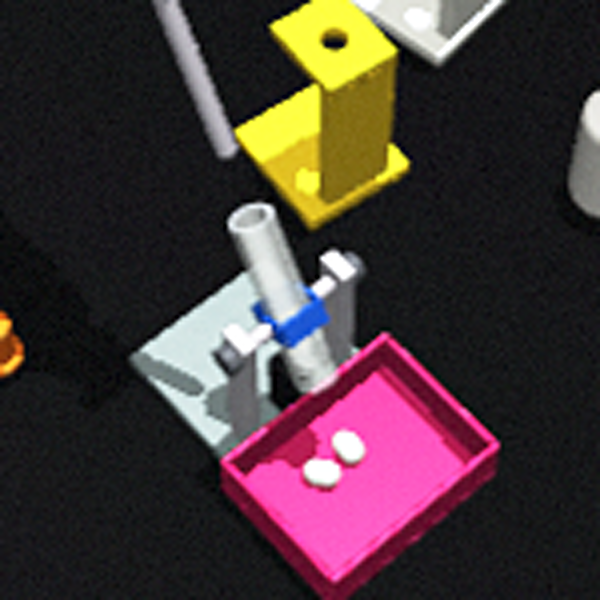

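View pics/w17.png

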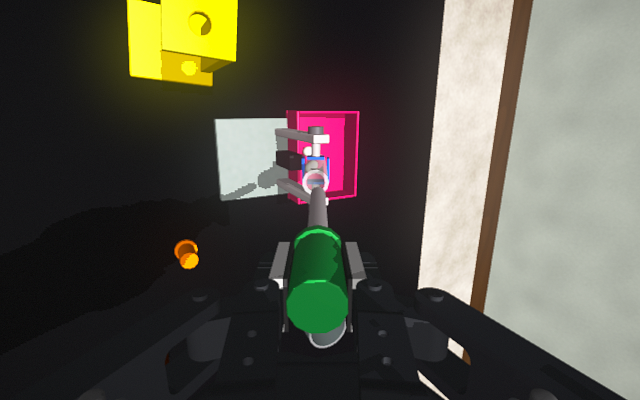

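Request:
jog_arm(
  increments=[0, 2, 0, -0.2, 0.5, 0, -1, 0, 3, 0, -0.4, 1.2, 0, -1, 0, 3, 0, -0.4, 2, 0, -1, 0, 3, 0, -0.5, 2.3, 0, -1, 0, 3, 0, -0.5, 2.3, 0, -1],
)

```text
clock: 23.38
ee_pos: [0.5197, 0.0913, 0.3301]
ee_rot: [2.104, 2.103, 0.234]
wrist_force: [-0.4, 0.5, -1.2]
finger_gap: 0.0218
```

Request:
jog_arm(
  increments=[0, 3, 0, -0.5, 2.4, 0, -1, 0, 3, 0, -0.5, 2.4, -0.3, -1, 0, 3, 0, -0.5, 2.4, -0.3, -1, 0, 2.5, 0, -0.5, 2.4, -0.3, -1, 0, 1.4, 0, -0.5, 2.4, -0.3, -1],
)

```text
clock: 23.8
ee_pos: [0.495, 0.2117, 0.3175]
ee_rot: [-2.22, -2.22, 0.004]
wrist_force: [0.1, -0.1, -1.9]
finger_gap: 0.0215
```

Request:
jog_arm(
  increments=[0, 0, 2.08, -0.5, 2.2, -0.2, -1, 0, 0, 2.08, -0.5, 2, -0.2, -1, 0, 0, 2.08, -0.5, 1.8, -0.2, -1, 0, 0, 2.08, -0.3, 1.3, -0.1, -1, 0, 0, 2.08, -0.15, 0.6, 0, -1],
)

```text
clock: 24.22
ee_pos: [0.4747, 0.2914, 0.3107]
ee_rot: [-2.005, -2.418, 0.001]
wrist_force: [-0.4, -0.3, -0.8]
finger_gap: 0.0215
```

```bash
python3 chk.py
```

```text
24.2167 [0.4747 0.2914 0.3107] F [-0.353  -0.3408 -0.8131] 0.021488548377585886
toolz [-0.0008  0.0002 -1.    ] tooly [ 0.9827  0.1852 -0.0007]
[-0.1903  0.3922 -0.6333  1.6574  0.2471  1.1738 -0.6974]
tip [0.4746 0.2914 0.1857]
along 66.3907884526694 perp mm [-110.3058  283.9312  -56.0316]
TCP along 177.7930235070075 perp [-59.7566 283.9043 -30.3543]
```

Request:
jog_arm(
  increments=[0, 0, 0, 0, -0.1, -0.5, -1, 0, 0, 0, 0, -0.04, -0.5, -1, 0, 0, 0, 0, 0, -0.3, -1, 0, 0, 0, 0, 0, 0, -1, 0, 0, 0, 0, 0, 0, -1],
)

```text
clock: 24.63
ee_pos: [0.4757, 0.2875, 0.298]
ee_rot: [2.012, 2.412, -0.001]
wrist_force: [0.7, 0.7, -1.2]
finger_gap: 0.0215
```

```bash
python3 - <<'E'
from h import *
np.set_printoptions(precision=4,suppress=True)
st=status.get_state();p=st["ee_pos"];print(p,st["ee_rot"])
im=get_image("scene");C=cam("scene");print("tip",(proj(C,p-[0,0,.125])-[330,60])*8,"hole exp",(proj(C,[p[0],p[1],.14])-[330,60])*8)
print("hole plane s11",plane(C,352.8,118.2,.14))
cv2.imwrite("pics/s18.png",cv2.resize(cv2.cvtColor(im,cv2.COLOR_RGB2BGR)[60:135,330:390],None,fx=8,fy=8,interpolation=2))
im=get_image("wrist")
cv2.imwrite("pics/w18.png",cv2.resize(cv2.cvtColor(im,cv2.COLOR_RGB2BGR)[120:270,240:400],None,fx=4,fy=4,interpolation=2))
im=get_image("top");C=cam("top");print("top tip",(proj(C,p-[0,0,.125])-[220,200])*8,(proj(C,[p[0],p[1],.14])-[220,200])*8)
cv2.imwrite("pics/t18.png",cv2.resize(cv2.cvtColor(im,cv2.COLOR_RGB2BGR)[200:270,220:300],None,fx=8,fy=8,interpolation=2))
E
```

```text
[0.4757 0.2875 0.298 ] [ 2.0123  2.4124 -0.0006]
tip [179.7498 397.0087] hole exp [173.1314 469.9685]
hole plane s11 [0.4763 0.2911 0.14  ]
top tip [225.7817 246.5414] [243.6831 256.8172]
```

View pics/s18.png

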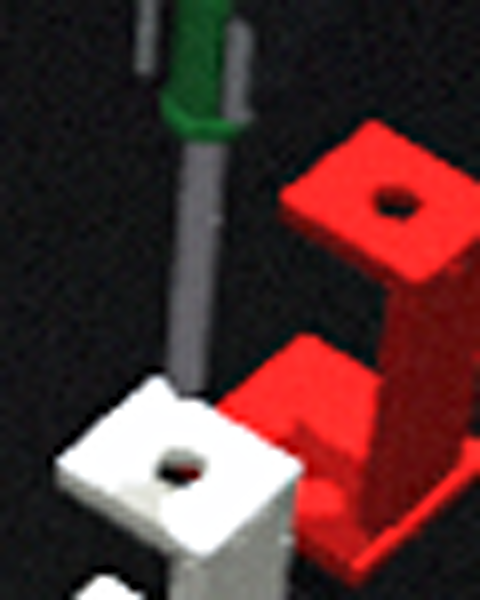

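View pics/w18.png

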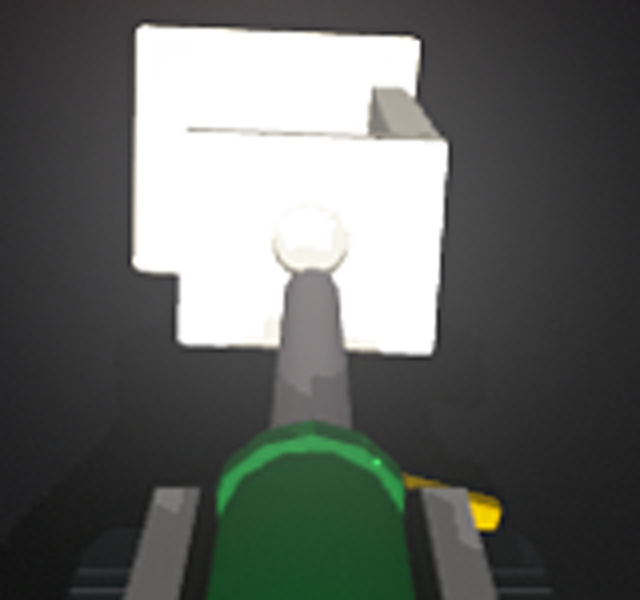

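View pics/t18.png

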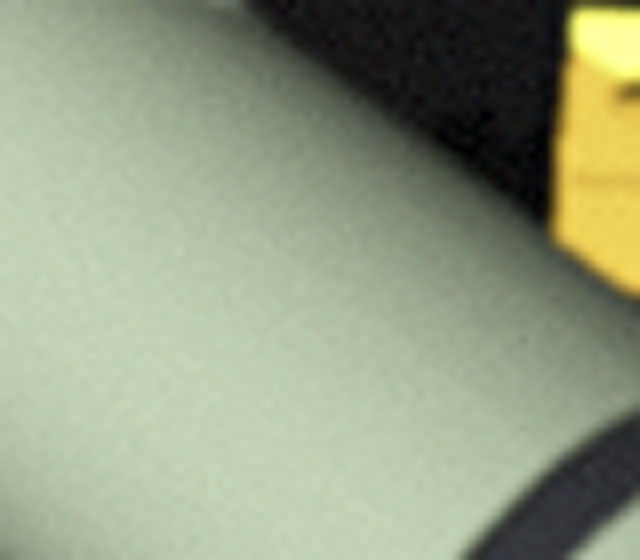

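```bash
python3 - <<'E'
from h import *
np.set_printoptions(precision=2,suppress=True)
st=status.get_state();C=cam("wrist",st);p=st["ee_pos"];print(p)
R=Rn.from_rotvec(st["ee_rot"]).as_matrix()
f=lambda X:(proj(C,X)-[240,120])*4
print("hole@tcp",f([p[0],p[1],.14]),"dy+2.5mm",f([p[0],p[1]+.0025,.14]))
print("shank far edge at z tip+6",f(p-[0,0,.119]+R[:,0]*.006),"collar bottom ctr",f(p-[0,0,.011]),"collar far edge top",f(p-[0,0,.005]+R[:,0]*.013))
E
```

```text
[0.48 0.29 0.3 ]
hole@tcp [307.22 250.6 ] dy+2.5mm [309.16 240.28]
shank far edge at z tip+6 [307.1  264.65] collar bottom ctr [306.44 509.44] collar far edge top [306.4  429.28]
```

Request:
jog_arm(
  increments=[0, 0, 0, 0, 0.15, -0.4, -1, 0, 0, 0, 0, 0, -0.5, -1, 0, 0, 0, 0, 0, -0.5, -1, 0, 0, 0, 0, 0, -0.5, -1, 0, 0, 0, 0, 0, -0.5, -1],
)

```text
clock: 25.2
ee_pos: [0.4753, 0.2898, 0.2734]
ee_rot: [-2.01, -2.414, 0.001]
wrist_force: [-0.5, 0.5, -0.0]
finger_gap: 0.0216
```

Request:
jog_arm(
  increments=[0, 0, 0, 0, 0, -0.3, -1, 0, 0, 0, 0, 0, -0.3, -1, 0, 0, 0, 0, 0, -0.3, -1, 0, 0, 0, 0, 0, -0.3, -1, 0, 0, 0, 0, 0, -0.3, -1],
)

```text
clock: 25.62
ee_pos: [0.4754, 0.2899, 0.2589]
ee_rot: [2.01, 2.414, 0.0]
wrist_force: [1.1, 0.2, -1.5]
finger_gap: 0.0217
```

```bash
python3 - <<'E'
from h import *
st=status.get_state();p=st["ee_pos"];print(p,st["ee_rot"],st["wrist_force"])
im=get_image("scene")
cv2.imwrite("pics/s19.png",cv2.resize(cv2.cvtColor(im,cv2.COLOR_RGB2BGR)[60:135,330:390],None,fx=8,fy=8,interpolation=2))
E
```

```text
[0.47544719 0.2898816  0.25891326] [2.01049061e+00 2.41402002e+00 2.33912036e-04] [ 1.12803859  0.1923605  -1.46703667]
```

View pics/s19.png

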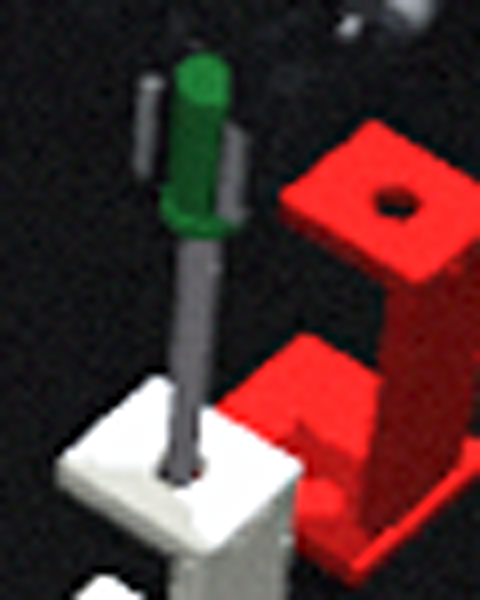

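Request:
jog_arm(
  increments=[0, 0, 0, 0, 0, -0.5, -1, 0, 0, 0, 0, 0, -0.8, -1, 0, 0, 0, 0, 0, -0.8, -1, 0, 0, 0, 0, 0, -0.8, -1, 0, 0, 0, 0, 0, -0.8, -1],
)

```text
clock: 26.08
ee_pos: [0.4753, 0.2897, 0.2211]
ee_rot: [-2.01, -2.414, 0.001]
wrist_force: [-0.4, 0.5, -0.7]
finger_gap: 0.0218
```

Request:
jog_arm(
  increments=[0, 0, 0, 0, 0, -0.8, -1, 0, 0, 0, 0, 0, -0.8, -1, 0, 0, 0, 0, 0, -0.8, -1, 0, 0, 0, 0, 0, -0.8, -1, 0, 0, 0, 0, 0, -0.8, -1],
)

```text
clock: 26.5
ee_pos: [0.4754, 0.2898, 0.1813]
ee_rot: [-2.01, -2.414, 0.0]
wrist_force: [-0.1, -0.5, -1.2]
finger_gap: 0.0219
```

Request:
jog_arm(
  increments=[0, 0, 0, 0, 0, -0.8, -1, 0, 0, 0, 0, 0, -0.7, -1, 0, 0, 0, 0, 0, -0.5, -1, 0, 0, 0, 0, 0, -0.3, -1, 0, 0, 0, 0, 0, -0.1, -1],
)

```text
clock: 26.92
ee_pos: [0.4753, 0.2898, 0.1576]
ee_rot: [-2.01, -2.414, 0.001]
wrist_force: [-0.6, -0.7, -1.3]
finger_gap: 0.0214
```

Request:
jog_arm(
  increments=[0, 0, 0, 0, 0, -0.2, -1, 0, 0, 0, 0, 0, -0.1, -1, 0, 0, 0, 0, 0, -0.1, -1, 0, 0, 0, 0, 0, -0.1, -1, 0, 0, 0, 0, 0, 0, -1],
)

```text
clock: 27.33
ee_pos: [0.4754, 0.2898, 0.1531]
ee_rot: [2.01, 2.414, 0.0]
wrist_force: [0.1, -0.3, -0.9]
finger_gap: 0.0217
```

Request:
jog_arm(
  increments=[0, 0, 0, 0, 0, -0.05, -1, 0, 0, 0, 0, 0, 0, -1, 0, 0, 0, 0, 0, -0.05, -1, 0, 0, 0, 0, 0, 0, -1, 0, 0, 0, 0, 0, 0, -1],
)

```text
clock: 27.75
ee_pos: [0.4754, 0.2898, 0.1521]
ee_rot: [2.01, 2.414, -0.0]
wrist_force: [-0.0, 1.0, -0.8]
finger_gap: 0.0219
```

Request:
jog_arm(
  increments=[0, 0, 0, 0, 0, -0.05, -1, 0, 0, 0, 0, 0, 0, -0.4, 0, 0, 0, 0, 0, 0, -0.35, 0, 0, 0, 0, 0, 0, -0.2, 0, 0, 0, 0, 0, 0, 0],
)

```text
clock: 28.17
ee_pos: [0.4754, 0.2899, 0.1517]
ee_rot: [2.01, 2.414, 0.0]
wrist_force: [-0.3, 0.7, -0.8]
finger_gap: 0.0423
```

Request:
jog_arm(
  increments=[0, 0, 0, 0, 0, 0, 0.4, 0, 0, 0, 0, 0, 0, 0.8, 0, 0, 0, 0, 0, 0.5, 1, 0, 0, 0, 0, 0, 1, 1, 0, 0, 0, 0, 0, 1.5, 1],
)

```text
clock: 28.58
ee_pos: [0.475, 0.2897, 0.1819]
ee_rot: [-2.01, -2.414, 0.002]
wrist_force: [-0.4, -0.6, -0.3]
finger_gap: 0.0856
```

Request:
jog_arm(
  increments=[0, 0, 0, 0, 0, 1.5, 1, 0, 0, 0, 0, 0, 2, 1, 0, 0, 0, 0, 0, 2, 1, 0, 0, 0, 0, 0, 2.5, 1, 0, 0, 0, 0, 0, 2.5, 1],
)

```text
clock: 29.0
ee_pos: [0.4751, 0.2898, 0.2887]
ee_rot: [-2.01, -2.414, -0.0]
wrist_force: [0.1, 0.2, -0.5]
finger_gap: 0.0852
```

Request:
jog_arm(
  increments=[0, 0, 0, -2, -3, 2, 1, 0, 0, 0, -2, -3.5, 0, 1, 0, 0, 0, 0, -3.5, 0, 1, 0, 0, 0, 0, -3.5, 0, 1, 0, 0, 0, 0, -3.5, 0, 1],
)

```text
clock: 29.42
ee_pos: [0.4349, 0.1185, 0.3078]
ee_rot: [2.009, 2.414, 0.002]
wrist_force: [1.2, 0.2, -0.5]
finger_gap: 0.0855
```

```bash
python3 - <<'E'
from h import *
st=status.get_state();print(st["clock"],st["ee_pos"],st["wrist_force"])
im=get_image("scene");cv2.imwrite("pics/s20.png",cv2.cvtColor(im,cv2.COLOR_RGB2BGR))
cv2.imwrite("pics/s20c.png",cv2.resize(cv2.cvtColor(im,cv2.COLOR_RGB2BGR)[80:310,220:430],None,fx=2.6,fy=2.6,interpolation=2))
im=get_image("top");cv2.imwrite("pics/t20.png",cv2.cvtColor(im,cv2.COLOR_RGB2BGR))
E
```

```text
29.4167 [0.43486811 0.11850268 0.30783736] [ 1.19102074  0.20664682 -0.54601752]
```

View pics/s20c.png

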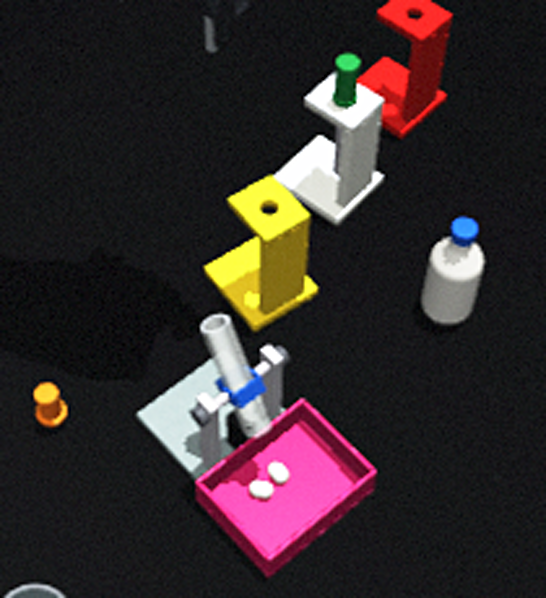

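View pics/s20.png

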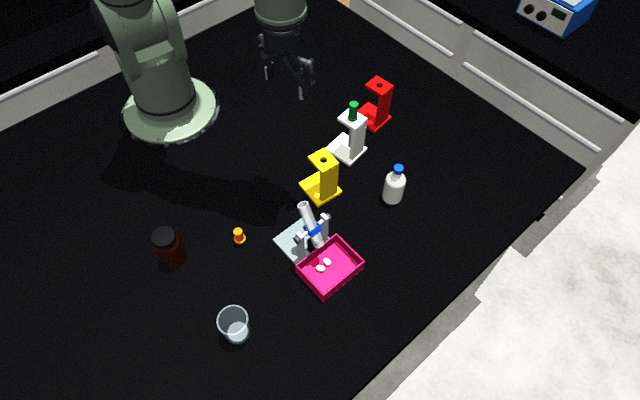

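View pics/t20.png

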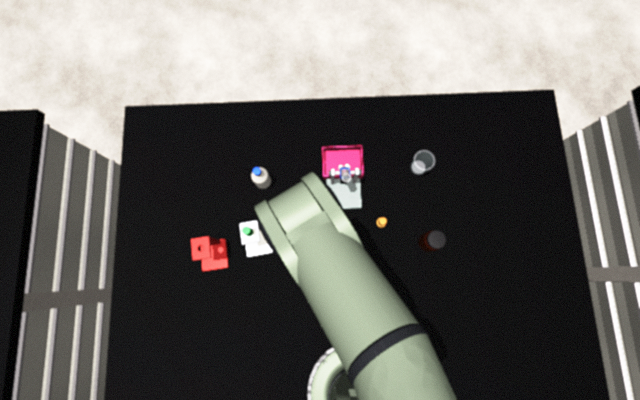

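The last pictures show both bars in the tray at (321,268) and (327,262), and the rod back in the white rack at (353,110). The tube is still tipped, with its mouth at (303,205). The stopper stands on the bench at (239,236), and the jar, beaker and bottle haven't moved. I'll let the arm settle, then hand in.

Request:
jog_arm(
  increments=[0, 0, 0, 0, 0, 0, 1, 0, 0, 0, 0, 0, 0, 1, 0, 0, 0, 0, 0, 0, 1, 0, 0, 0, 0, 0, 0, 1, 0, 0, 0, 0, 0, 0, 1],
)

```text
clock: 29.93
ee_pos: [0.4353, 0.1206, 0.3066]
ee_rot: [-2.009, -2.415, -0.0]
wrist_force: [-0.6, 0.5, 0.0]
finger_gap: 0.0851
```

```bash
python3 -c "
from station import job_done
print(job_done())"
```

```text
the job is handed in; nothing more can be done
None
```

The job is done and handed in at about 30 s of the 72 s allowed; no verdict was reported. I stood the stopper upright on the bench clear of the tray, then tipped the tube until it met its stop. The rod pushed both bars into the tray, and I hung it back in the white rack.

**Last checks:**
- The final scene and top pictures show both bars in the tray and the rod hanging by its collar.
- The tube's mouth is in the same place as right after tipping, so it is still tipped.
- The jar, beaker and bottle are where they were at the start.

**Forces:**
- The highest reading was about 38 N, when the held stopper touched the bench as I set it down. It came through the stopper rather than the gripper's body, but it is close to the 40 N limit.
- Reaching the tube's stop read about 14.5 N.
- Pushing the bars read about 11 N at most, and the rod's collar stayed about 8 mm short of the rim.

**Disagreements:** the wrist camera put things 3–8 mm further in y than the scene and top cameras at long range, so I relied on those two. At the rack hole, the scene and wrist views differed by about 2 mm, and the rod went in without noticeable force.

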